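# Dig the cheese trier out of the wash tub

## Robot

A 6-joint arm with a two-finger parallel gripper is mounted at the origin on the work surface. World frame = base frame: x ahead of the robot, y to its left, z up, the work surface at z = 0. Lengths are in m, angles in rad, forces in N, time in s.
With the tool pointing down it reaches from about 0.375 to 0.9 m from the base axis. Payload 3.1 kg.
Tool frame: the origin (TCP) lies at the very end of the fingers, on their centre line; the grasp point (between the pads) lies 19 mm behind it (bot.grasp_offset is the distance from the TCP to the grasp point, in m); z points along the fingers, y is the line along which they close (so a half turn about z gives the same grasp; the last joint's range is limited). The gripper opens to 85 mm and grips with 20 to 120 N. Pads are 22 mm wide; open, the fingers measure 114 mm over their backs; the gripper's body (76 mm by 85 mm) begins 54 mm behind the grasp point. The pads swing forward as they close: fully open they stand 13 mm farther back than shut.
Start: joints at [-1.335, 0.527, 1.433, -0, 1.181, -0.178], TCP at [0.251, -0.572, 0.201] pointing down, gripper open.
Joint ranges: [-3.08, 3.08], [-0.75, 2.2], [0.22, 2.44], [-1.43, 4.57], [0, 2.65], [-2.85, 2.85]. Speed limits (rad/s): [2.79, 2.79, 3.14, 3.14, 3.14, 3.14].

## Interface

Orientations are given as a unit quaternion [x, y, z, w].
In Python, from bench import bot gives the robot as it stands.
- The arm moves only by the tool play_rows, never from a script. Its argument "steps" is one flat list of numbers, 5 for each row, row after row: the finger opening in cm, from 0 to 8.54, then the shift along the tool's x, y, z in cm, then the turn about the tool's z in rad. A call has exactly 5 rows; each row shifts and turns the commanded pose from where the row before left it, along the tool's axes as they then stand; what a row does not reach is not made up. A row lasts 1/10 s, in which the tool goes at most 50 mm and 8.59 degrees, less where a joint would pass 70% of its speed; a pose out of reach is approached as far as the arm can. A call is refused whole if a number of a shift passes 5 or a number of a turn 0.15, either way. A call with a gripper value outside its range is refused whole. The fingers move at their own pace and stop on an object; the grip force is fixed at half the most. Time passes only in rows, so rows that do not move let the fingers close, or fill a call up. It gives the time, the measured TCP pose, the force, the opening and the grip force at its end, in the units of the state.
- bot.get_obs(): the state, without advancing time (a new reading comes with each control period).
- bot.read_camera(name): name is "side" or "top"; returns a dict with "color" (420x560x3 uint8, blue, green, red), "K" (3x3 intrinsics, pixels), "extrinsics" (4x4, takes a point from camera to world coordinates). Camera axes: x right, y down, z forward; pixel columns grow to the right and rows downward; lengths in m; the calibration is good to about 2 mm. A picture is of the moment at which its call begins. There is no depth.
- bot.close_job(): hands the job in; it is judged then, once.
The state is a dict: "time": time; "joint_pos": joint angles; "joint_velocities": joint speeds; "effort": joint torques, N m; "eef_pos": TCP position; "orientation": TCP orientation; "ft_force": force on the tool from outside, world axes, zero at the start; "moment": the same for the moment, N m; "width": opening from 0.0 (shut) to 1.0 (fully open); "gripper_force": force on a finger pad.
Only numpy, scipy, OpenCV 4.12 (cv2) and the standard library are available. Lean on these libraries where they do the work, as an engineer would, in place of code of your own. Each camera call takes 0.05 s, during which the arm holds its last target. There are 200 camera calls.

## Task

The cheese trier is buried in the wash tub under a draining rack and a press plate. Move both aside within the tub, leaving them standing flat on its floor and clear of the trier, then lift the trier out from under the wire shelf and set it down, without dropping it, on the clear part of the wooden board beside the cheese: flat, wholly on the board and pointing away from or towards the robot in line with the board's sides. Do not shift the cheese.

Things in the scene. Friction and masses are not known exactly. Their poses are not given: they have to be found in the camera images.
- tub: White open plastic wash tub, fixed, outside 290 (x) by 410 (y) by 60 mm high, walls and floor 5 thick. Origin: centre of its underside, on the table. x points away from the robot (turned up to 0.25 rad), z up. A fixed wire shelf stands over it (see shelf_edge); to reach the far half, the tool must lean about 25 to 40 degrees, coming from the robot's side.
- shelf_edge (a point): Middle of the front bar (nearest the robot) of the steel wire shelf over the tub, 330 above the table; axes as the tub's. Bars 10 thick and 430 long run along y at tub x = 45 (this one), 95, 145. End bars at tub y = +-215 lead back to upright posts, 12 thick, at tub x = 160. Nothing is in front of this bar.
- trier_handle (a point): Cheese trier, loose, 0.14 kg, 170 long, flat on the tub floor, roughly along tub x. Black box handle 85 long, 24 wide, 26 high, then steel gutter blade 85 long, 16 wide, 12 high. Point: in the handle's middle, half-way up (13 above the underside), 45 from the handle's end, 125 from the blade's tip. x runs from blade to handle (at first the handle is the far end), z up.
- trier_mid (a point): Middle of the trier's length, where blade meets handle, 40 behind trier_handle along its x, 13 above its underside; same axes.
- rack_handle (a point): Steel draining rack, loose, 0.18 kg, 80 (x) by 100 (y): three slats on two side runners, 34 high, standing over one end of the trier (either end) like a bridge, opening 84 wide, 28 high; its x lies roughly along the trier. Loop handle on top: round bar 10 thick, 66 long, along its x. Point: middle of that bar, 72 above the rack's foot; z up.
- plate_knob (a point): White press plate, loose, 0.16 kg, 80 (x) by 100 (y): perforated slab on two side runners, 34 high, standing over the other end of the trier like a bridge, opening 84 wide, 28 high; its x lies roughly along the trier. Knob in its middle: head 28 across, from 60 to 80 above the foot, neck 18 across. Point: centre of the head, 70 above the plate's foot; z up.
- board_top (a point): Wooden board, fixed, 280 (x) by 320 (y) by 24 thick, with a small grip tab 35 long at the far side. Point: centre of its top face, 24 above the table; x points away from the robot (turned up to 0.25 rad), z up. The cheese stands on the +y half; the clear part is the -y half, from y = -160 to about -10.
- cheese_center (a point): Small round cheese, loose, 150 across, 55 high, 0.95 kg, standing on the board. Point: its centre, 27.5 above the board.
Not all that is in view belongs to the job. Leave any green or red look-alike of the part that bears rack_handle alone.

How it is judged:
On the way, in this order (a step that is already met when the one before it is completed fails the run):
1. rack and plate both moved aside in the tub, standing flat and clear of the trier, which still lies in the tub (x of rack_handle in the frame of tub between -0.14 and 0.14 m and y of rack_handle in the frame of tub between -0.2 and 0.2 m and z of rack_handle in the frame of tub below 0.083 m and angle between each of rack_handle, plate_knob's own z axis and vertical below 0.15 rad and x of plate_knob in the frame of tub between -0.14 and 0.14 m and y of plate_knob in the frame of tub between -0.2 and 0.2 m and z of plate_knob in the frame of tub below 0.081 m and (y of rack_handle in the frame of trier_handle above 0.062 m or y of rack_handle in the frame of trier_handle below -0.062 m) and (y of plate_knob in the frame of trier_handle above 0.062 m or y of plate_knob in the frame of trier_handle below -0.062 m) and z of trier_handle in the frame of tub below 0.04 m), for 0.2 s.
2. trier lifted above the tub's rim in the fingers (height (world z) of trier_handle above 0.1 m and contact force between the fingers and trier above 0.5 N), for 0.2 s.
3. trier brought down to the board (handle centre no more than 25 mm above the top) while still held (x of trier_mid in the frame of board_top between -0.055 and 0.055 m and y of trier_mid in the frame of board_top between -0.147 and -0.015 m and angle between the x axis of trier_handle and the x axis of board_top, either way round below 0.3 rad and angle between the z axis of trier_handle and the z axis of board_top, either way round below 0.1 rad and z of trier_handle in the frame of board_top below 0.025 m and contact force between the fingers and trier above 0.5 N), for 0.05 s.
At the end, for the whole second after the job is handed in: Trier released, flat (0.1 rad) on the board's -y half, its middle at board x within 55 mm, y -147 to -15 mm, length within 0.3 rad of board x; rack and plate stand flat (0.15 rad) on the tub floor; cheese within 20 mm of its start (x of rack_handle in the frame of tub between -0.14 and 0.14 m and y of rack_handle in the frame of tub between -0.2 and 0.2 m and z of rack_handle in the frame of tub below 0.083 m and angle between each of rack_handle, plate_knob's own z axis and vertical below 0.15 rad and x of plate_knob in the frame of tub between -0.14 and 0.14 m and y of plate_knob in the frame of tub between -0.2 and 0.2 m and z of plate_knob in the frame of tub below 0.081 m and x of trier_mid in the frame of board_top between -0.055 and 0.055 m and y of trier_mid in the frame of board_top between -0.147 and -0.015 m and angle between the x axis of trier_handle and the x axis of board_top, either way round below 0.3 rad and angle between the z axis of trier_handle and the z axis of board_top, either way round below 0.1 rad and z of trier_handle in the frame of board_top below 0.018 m and distance of cheese_center from where it was at the start of the episode below 0.02 m); the robot touches nothing.
It fails at once if the cheese is pushed more than 30 mm (distance of cheese_center from where it was at the start of the episode above 0.03 m).
It also fails if it takes over 72 s, if anything falls off the work surface, if the arm or the gripper's body presses on something with over 40 N, if the wrist force passes 120 N, or if a joint passes its speed limit or range.

## Working session

There is one attempt and no reset: what is moved stays moved. The work goes in short steps, Python scripts to look and compute and a tool call to move; the robot and the scene stay as the last step left them, time stands still between calls to the robot, and variables do not carry over. Pictures are saved under pics/ and viewed, at most 10 in all, crops included, and the job is handed in when it is done.

Besides the shell and the picture viewer there is one more tool, called as a command line: name --argument value ..., lists and objects as JSON in quotes. play_rows: Moves the arm, as the interface text tells. Its arguments: {"type":"object","properties":{"steps":{"type":"array","items":{"type":"number"}}},"required":["steps"]}

```bash
mkdir -p pics; ls; python3 - <<'E'
from bench import bot
import cv2,json,numpy as np
o=bot.get_obs(); print(o)
for n in("top","side"):
    c=bot.read_camera(n); cv2.imwrite(f"pics/{n}0.png",cv2.resize(c["color"],(800,600),interpolation=cv2.INTER_CUBIC))
    np.savez(n+".npz",K=c["K"],E=c["extrinsics"]); print(c["K"],c["extrinsics"])
E
```

```text
pics
{'time': 0.0, 'joint_pos': array([-1.33551925e+00,  5.28431326e-01,  1.43393252e+00, -8.49409331e-06,
        1.18138421e+00, -1.78487436e-01]), 'joint_velocities': array([-0.00114321, -0.00054879,  0.00072958, -0.00257081, -0.00120461,
       -0.00126274]), 'effort': array([-2.13842824e-03, -4.42357099e+01, -1.78024095e+01, -2.11633451e-04,
        8.42261827e-03, -4.86239230e-06]), 'eef_pos': array([ 0.25113114, -0.57146241,  0.19984548]), 'orientation': array([ 9.78675184e-01,  2.05411106e-01, -3.45226984e-05, -1.07715244e-03]), 'ft_force': array([ 0.16208083, -0.11106505,  0.14484509]), 'moment': array([-0.02666935, -0.01327208, -0.01703314]), 'gripper_force': 0.0, 'width': 0.9992335528478912}
[[411.63445499   0.         279.71258137]
 [  0.         411.63445499 208.60548282]
 [  0.           0.           1.        ]] [[ 0.00897559 -0.98190882  0.18914153  0.23106932]
 [-0.99993265 -0.01020505 -0.00552733  0.10990891]
 [ 0.00735753 -0.18907918 -0.98193428  1.44536001]
 [ 0.          0.          0.          1.        ]]
[[537.12654369   0.         279.20042327]
 [  0.         537.12654369 202.6027838 ]
 [  0.           0.           1.        ]] [[-0.92638607 -0.28940706  0.24094068  0.12629181]
 [-0.37646097  0.6959782  -0.61146667  0.95268804]
 [ 0.00927331 -0.65715896 -0.75369497  1.27184657]
 [ 0.          0.          0.          1.        ]]
```

View pics/top0.png

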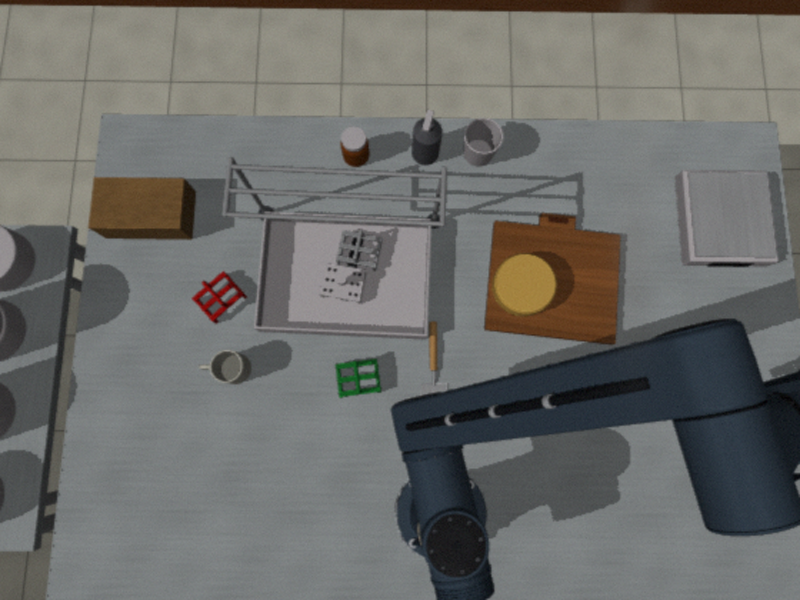

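View pics/side0.png

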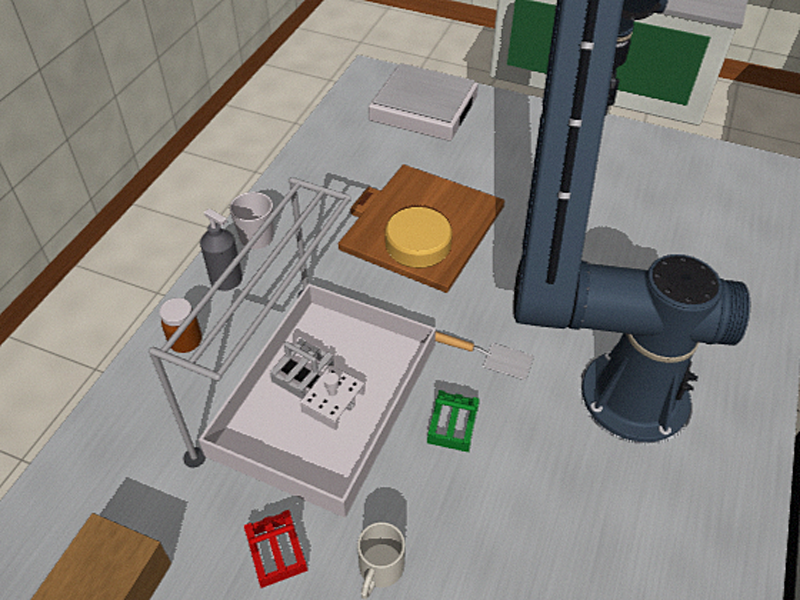

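Top view: tub about (255–430, 218–335), with the rack at (358,250) far and the plate at (345,282) near. Board corners are (494,222), (620,234), (614,342), (485,330), and the cheese is at (525,284). I'll enlarge next.

```bash
python3 - <<'E'
from bench import bot
import cv2,numpy as np
t=bot.read_camera("top")["color"];s=bot.read_camera("side")["color"]
# top: cols 215-281 rows 140-240 x6 ; side: cols 180-260 rows 215-335 x5
a=cv2.resize(t[145:220,220:270],None,fx=8,fy=8,interpolation=cv2.INTER_CUBIC)
b=cv2.resize(s[220:305,180:260],None,fx=5,fy=5,interpolation=cv2.INTER_CUBIC) 
b=cv2.resize(s[225:300,185:261],None,fx=5.26,fy=8,interpolation=cv2.INTER_CUBIC)
cv2.imwrite("pics/c1.png",np.hstack([a,cv2.resize(b,(400,600))]))
c=cv2.resize(t[145:241,175:303],None,fx=6.25,fy=6.25,interpolation=cv2.INTER_CUBIC)
cv2.imwrite("pics/c2.png",c)
E
```

```text
(no output)
```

View pics/c1.png

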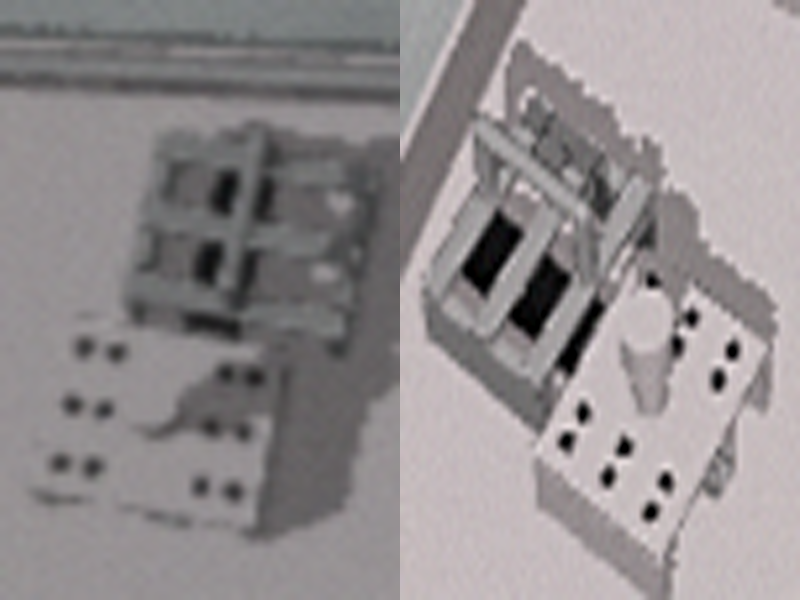

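View pics/c2.png

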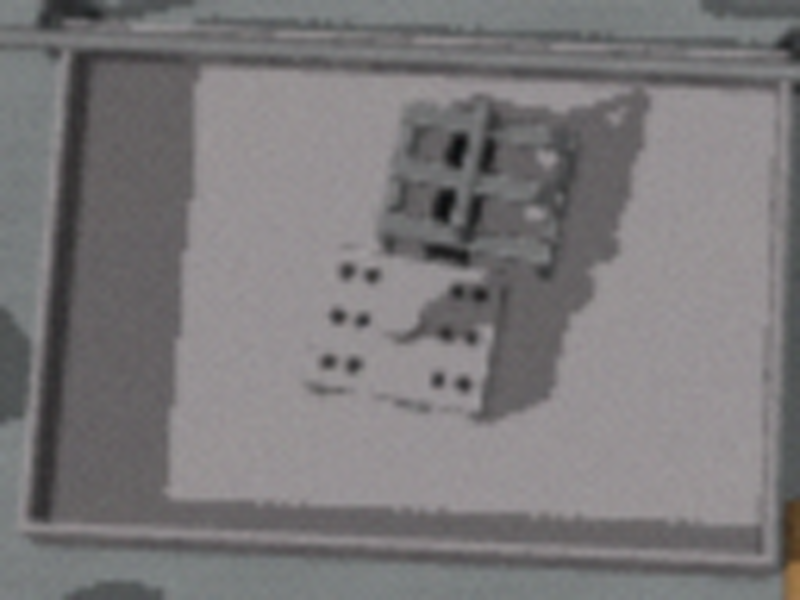

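c1 and c2 show the rack bar running from (258,128) to (232,290) and the plate hole pattern centred at (158,419). The blade tip pokes out at (718,470) in the side panel. Next I'll fit poses.

```bash
cat > h.py <<'E'
import numpy as np
from scipy.optimize import least_squares
from scipy.spatial.transform import Rotation as R
C={n:dict(np.load(n+".npz")) for n in("top","side")}
def proj(n,P):
    K,E=C[n]["K"],C[n]["E"]; p=(np.atleast_2d(P)-E[:3,3])@E[:3,:3]@K.T; return p[:,:2]/p[:,2:]
def ray(n,px,z):
    K,E=C[n]["K"],C[n]["E"]; d=E[:3,:3]@np.linalg.solve(K,[*px,1]); return E[:3,3]+d*(z-E[2,3])/d[2]
def tri(obs):  # [(cam,px)]
    return least_squares(lambda P:np.concatenate([proj(n,P)[0]-q for n,q in obs]),[.5,.1,.05]).x
def fit(obs,g): # obs (cam,px,(x,y,z) local); planar pose
    def P(v,l): c,s=np.cos(v[2]),np.sin(v[2]); return [v[0]+c*l[0]-s*l[1],v[1]+s*l[0]+c*l[1],l[2]]
    r=least_squares(lambda v:np.concatenate([proj(n,P(v,l))[0]-q for n,q,l in obs]),g,x_scale=[.1,.1,.5],loss="soft_l1")
    return r.x,np.abs(r.fun).reshape(-1,2) if r.fun.size else 0
E
python3 - <<'E'
from h import *
np.set_printoptions(precision=3,suppress=True)
f=lambda x,y:np.array([x,y])/1.42857
c1=lambda x,y:np.array([x/8+220,y/8+145]); c1s=lambda x,y:np.array([(x-400)/5.263+185,y/8+225])
c2=lambda x,y:np.array([x/6.25+175,y/6.25+145])
S=[.145,.205]
print("tub",*fit([("top",c2(20,528),(-.145,.205,.06)),("top",c2(777,557),(-.145,-.205,.06)),("top",c2(63,48),(.145,.205,.06)),("top",c2(795,80),(.145,-.205,.06)),
 ("side",f(310,288),(.145,-.205,.06)),("side",f(436,328),(-.145,-.205,.06)),("side",f(202,440),(.145,.205,.06))],[.5,.1,0]))
print("board",*fit([("top",f(494,222),(.14,.16,.024)),("top",f(620,234),(.14,-.16,.024)),("top",f(614,341),(-.14,-.16,.024)),("top",f(485,329),(-.14,.16,.024)),
 ("side",f(404,165),(.14,-.16,.024)),("side",f(504,203),(-.14,-.16,.024)),("side",f(340,243),(.14,.16,.024)),("side",f(447,279),(-.14,.16,.024))],[.5,-.3,0]))
p=tri([("top",c1(158.1,419.1)),("side",c1s(650.6,395.8))]);print("plate ctr",p, ray("top",c1(158.1,419.1),.039),ray("side",c1s(650.6,395.8),.039))
a=ray("top",c1(88.2,407.2),.039);b=ray("top",c1(228,431),.039);print("plate yaw",np.arctan2(*(a-b)[[1,0]])-np.pi/2)
print("rack bar top",ray("top",c1(258,128),.08),ray("top",c1(232,290),.08),"mid",ray("top",c1(245,209),.08))
print("side",ray("side",c1s(482,122),.08),ray("side",c1s(592,208),.08))
print("knob top side",ray("side",c1s(648,318),.085))
print("tip",ray("side",c1s(713,495),.005),ray("side",c1s(725,450),.017))
print("cheese",ray("top",f(525,284),.079))
E
```

```text
tub [ 0.554  0.236 -0.028] [[0.101 2.212]
 [0.028 2.189]
 [0.147 2.749]
 [0.513 3.424]
 [0.138 3.055]
 [1.134 0.016]
 [0.626 0.446]]
board [ 0.552 -0.279 -0.105] [[0.13  1.369]
 [0.137 0.107]
 [0.875 2.183]
 [0.538 0.098]
 [0.926 0.988]
 [1.002 2.268]
 [2.266 0.168]
 [0.478 5.987]]
plate ctr [0.54  0.242 0.039] [0.54  0.242 0.039] [0.54  0.242 0.039]
plate yaw -0.1615769934929372
rack bar top [0.66  0.199 0.08 ] [0.588 0.208 0.08 ] mid [0.624 0.203 0.08 ]
side [0.656 0.198 0.08 ] [0.587 0.208 0.08 ]
knob top side [0.539 0.241 0.085]
tip [0.504 0.247 0.005] [0.502 0.234 0.017]
cheese [ 0.531 -0.196  0.079]
```

The tool starts vertical and rows cannot tilt it, so I need to find out whether driving past the reach limit leans it. First I'll raise it and swing it to a free azimuth, high above everything.

play_rows --steps '[8.5, 0, 0, -5, 0.15, 8.5, 0, 0, -5, 0.15, 8.5, 0, 0, -5, 0.15, 8.5, 0, 0, -5, 0.09, 8.5, 0, 0, -5, 0]'

```text
time: 0.7
eef_pos: [0.2512, -0.5717, 0.4528]
orientation: [0.998, -0.064, -0.0, -0.0]
ft_force: [-0.0, -2.0, -0.4]
width: 0.996
gripper_force: 0.0
```

play_rows --steps '[8.5, 1.9, -3.6, 0, 0, 8.5, 1.9, -3.6, 0, 0, 8.5, 1.9, -3.6, 0, 0, 8.5, 1.9, -3.6, 0, 0, 8.5, 1.9, -3.6, 0, 0]'

```text
time: 1.2
eef_pos: [0.3688, -0.404, 0.4506]
orientation: [0.998, -0.063, -0.0, -0.0]
ft_force: [0.6, -0.3, -0.1]
width: 0.999
gripper_force: 0.0
```

play_rows --steps '[8.5, 1.9, -3.6, 0, 0, 8.5, 1.9, -3.6, 0, 0, 8.5, 1.9, -3.6, 0, 0, 8.5, 1.9, -3.6, 0, 0, 8.5, 1.9, -3.6, 0, 0]'

```text
time: 1.7
eef_pos: [0.4857, -0.2374, 0.4507]
orientation: [0.998, -0.063, -0.0, -0.0]
ft_force: [1.1, -1.0, 0.3]
width: 0.992
gripper_force: 0.0
```

play_rows --steps '[8.5, 1.9, -3.6, 0, 0, 8.5, 1.9, -3.6, 0, 0, 8.5, 1.9, -3.6, 0, 0, 8.5, 1.9, -3.6, 0, 0, 8.5, 1.9, -3.6, 0, 0]'

```text
time: 2.2
eef_pos: [0.6026, -0.0708, 0.4506]
orientation: [0.998, -0.063, -0.0, -0.0]
ft_force: [0.5, -1.2, -0.9]
width: 0.995
gripper_force: 0.0
```

play_rows --steps '[8.5, 4, 0, 0, 0, 8.5, 4, 0, 0, 0, 8.5, 4, 0, 0, 0, 8.5, 4, 0, 0, 0, 8.5, 4, 0, 0, 0]'

```text
time: 2.7
eef_pos: [0.8015, -0.0975, 0.4506]
orientation: [0.998, -0.063, -0.0, -0.0]
ft_force: [1.5, 0.4, 1.0]
width: 0.995
gripper_force: 0.0
```

play_rows --steps '[8.5, 4, 0, 0, 0, 8.5, 4, 0, 0, 0, 8.5, 4, 0, 0, 0, 8.5, 4, 0, 0, 0, 8.5, 4, 0, 0, 0]'

```text
time: 3.2
eef_pos: [0.8882, -0.1092, 0.3915]
orientation: [0.997, -0.063, 0.045, 0.003]
ft_force: [0.5, 0.0, 0.2]
width: 0.995
gripper_force: 0.0
```

Driving past reach does lean the tool, by 0.09 rad so far in the wanted direction. I'll keep going while biasing upwards.

play_rows --steps '[8.5, 3.5, 0, -3, 0, 8.5, 3.5, 0, -3, 0, 8.5, 3.5, 0, -3, 0, 8.5, 3.5, 0, -3, 0, 8.5, 3.5, 0, -3, 0]'

```text
time: 3.7
eef_pos: [0.8867, -0.1095, 0.4802]
orientation: [0.991, -0.063, 0.115, 0.007]
ft_force: [-0.9, -0.6, 0.4]
width: 0.993
gripper_force: 0.0
```

```bash
python3 -c "
from bench import bot
print(bot.get_obs()['joint_pos'].round(3))"
```

```text
[-0.259  0.792  0.218  0.032  1.903  1.452]
```

play_rows --steps '[8.5, 3.5, 0, -3, 0, 8.5, 3.5, 0, -3, 0, 8.5, 3.5, 0, -3, 0, 8.5, 3.5, 0, -3, 0, 8.5, 3.5, 0, -3, 0]'

```text
time: 4.2
eef_pos: [0.8742, -0.1086, 0.5665]
orientation: [0.982, -0.062, 0.178, 0.011]
ft_force: [-0.0, 0.2, 0.4]
width: 0.995
gripper_force: 0.0
```

play_rows --steps '[8.5, 3.5, 0, -3, 0, 8.5, 3.5, 0, -3, 0, 8.5, 3.5, 0, -3, 0, 8.5, 3.5, 0, -3, 0, 8.5, 3.5, 0, -3, 0]'

```text
time: 4.7
eef_pos: [0.8481, -0.1058, 0.6594]
orientation: [0.968, -0.061, 0.242, 0.015]
ft_force: [0.0, 0.6, -0.2]
width: 1.002
gripper_force: 0.0
```

The lean is now about 28° at azimuth −0.125, with closing horizontal. That suits the job, so I'll keep it. Next I'll work out the shifts to the plate knob.

```bash
cat >> h.py <<'E'
def go(tgt,grasp=True):
    from bench import bot
    o=bot.get_obs(); r=R.from_quat(o["orientation"]); t=np.array(tgt,float)
    if grasp: t=t+.019*r.as_matrix()[:,2]
    d=r.inv().apply(t-o["eef_pos"])*100
    print("t",round(o["time"],2),"tcp",o["eef_pos"].round(4),"shift cm",d.round(2),"norm",np.linalg.norm(d).round(1),"q",o["joint_pos"].round(2)); return r.as_matrix()
E
python3 - <<'E'
from h import *
np.set_printoptions(precision=3,suppress=True)
m=go((.54,.242,.075)); print(m)
go((.54-.117,.242+.015,.075+.22))
c2=lambda x,y:np.array([x/6.25+175,y/6.25+145])
f=lambda x,y:np.array([x,y])/1.42857
print("tub near",ray("top",c2(20,528),.06),ray("top",c2(777,557),.06),"side near -y",ray("side",f(436,328),.06),ray("side",f(310,288),.06),ray("side",f(202,440),.06))
print("board", [ray("top",f(*p),.024) for p in((494,222),(620,234),(614,341),(485,329))],[ray("side",f(*p),.024) for p in((340,243),(404,165),(504,203))])
E
```

```text
t 4.7 tcp [ 0.848 -0.106  0.659] shift cm [-58.35 -30.55  37.06] norm 75.6 q [-0.28  0.59  0.22  0.08  1.84  1.45]
[[ 0.875 -0.126  0.467]
 [-0.111 -0.992 -0.058]
 [ 0.471 -0.001 -0.882]]
t 4.7 tcp [ 0.848 -0.106  0.659] shift cm [-58.4 -30.6  12.1] norm 67.0 q [-0.28  0.59  0.22  0.08  1.84  1.45]
tub near [0.422 0.445 0.06 ] [0.411 0.035 0.06 ] side near -y [0.406 0.036 0.06 ] [0.687 0.037 0.06 ] [0.704 0.435 0.06 ]
board [array([ 0.703, -0.135,  0.024]), array([ 0.675, -0.452,  0.024]), array([ 0.404, -0.421,  0.024]), array([ 0.43 , -0.107,  0.024])] [array([ 0.702, -0.138,  0.024]), array([ 0.669, -0.449,  0.024]), array([ 0.396, -0.411,  0.024])]
```

play_rows --steps '[8.5, -3.9, -2.0, 0.8, 0, 8.5, -3.9, -2.0, 0.8, 0, 8.5, -3.9, -2.0, 0.8, 0, 8.5, -3.9, -2.0, 0.8, 0, 8.5, -3.9, -2.0, 0.8, 0]'

```text
time: 5.2
eef_pos: [0.7126, 0.0096, 0.5362]
orientation: [0.968, -0.061, 0.242, 0.014]
ft_force: [0.9, 1.4, -1.0]
width: 0.992
gripper_force: 0.0
```

play_rows --steps '[8.5, -3.9, -2.0, 0.8, 0, 8.5, -3.9, -2.0, 0.8, 0, 8.5, -3.9, -2.0, 0.8, 0, 8.5, -3.9, -2.0, 0.8, 0, 8.5, -3.9, -2.0, 0.8, 0]'

```text
time: 5.7
eef_pos: [0.5734, 0.1282, 0.4097]
orientation: [0.968, -0.062, 0.242, 0.014]
ft_force: [0.6, 0.7, 0.4]
width: 0.996
gripper_force: 0.0
```

play_rows --steps '[8.5, -3.9, -2.0, 0.8, 0, 8.5, -3.9, -2.0, 0.8, 0, 8.5, -3.9, -2.0, 0.8, 0, 8.5, -3.9, -2.0, 0.8, 0, 8.5, -3.9, -2.0, 0.8, 0]'

```text
time: 6.2
eef_pos: [0.4342, 0.2471, 0.2834]
orientation: [0.968, -0.062, 0.242, 0.013]
ft_force: [0.6, 1.1, 0.3]
width: 0.992
gripper_force: 0.0
```

```bash
python3 - <<'E'
from h import *
go((.54,.242,.075))
E
```

```text
t 6.2 tcp [0.4342 0.2471 0.2834] shift cm [-0.5  -0.75 25.26] norm 25.3 q [ 0.47  0.13  1.93 -0.41  0.71  2.43]
```

play_rows --steps '[8.5, -0.1, -0.15, 4.5, 0, 8.5, -0.1, -0.15, 4.5, 0, 8.5, -0.1, -0.15, 4.5, 0, 8.5, -0.1, -0.15, 4.5, 0, 8.5, -0.1, -0.15, 4.5, 0]'

```text
time: 6.7
eef_pos: [0.5396, 0.2417, 0.0854]
orientation: [0.97, -0.058, 0.235, 0.013]
ft_force: [-0.4, -0.8, 0.7]
width: 0.994
gripper_force: 0.0
```

play_rows --steps '[8.5, 0, 0, 2.7, 0, 4, 0, 0, 0, 0, 2, 0, 0, 0, 0, 2, 0, 0, 0, 0, 2, 0, 0, 0, 0]'

```text
time: 7.2
eef_pos: [0.5546, 0.2407, 0.0689]
orientation: [0.971, -0.059, 0.232, 0.012]
ft_force: [-1.0, 0.4, 0.4]
width: 0.325
gripper_force: 0.0
```

```bash
python3 - <<'E'
from h import *
go((.54,.242,.075))
from bench import bot
import cv2
s=bot.read_camera("side")["color"]
cv2.imwrite("pics/p5.png",cv2.resize(s[180:330,140:340],(800,600),interpolation=cv2.INTER_CUBIC))
E
```

```text
t 7.2 tcp [0.5546 0.2407 0.0689] shift cm [-1.03  0.04  0.7 ] norm 1.2 q [ 0.33  0.63  1.92 -0.89  0.25  2.85]
```

View pics/p5.png

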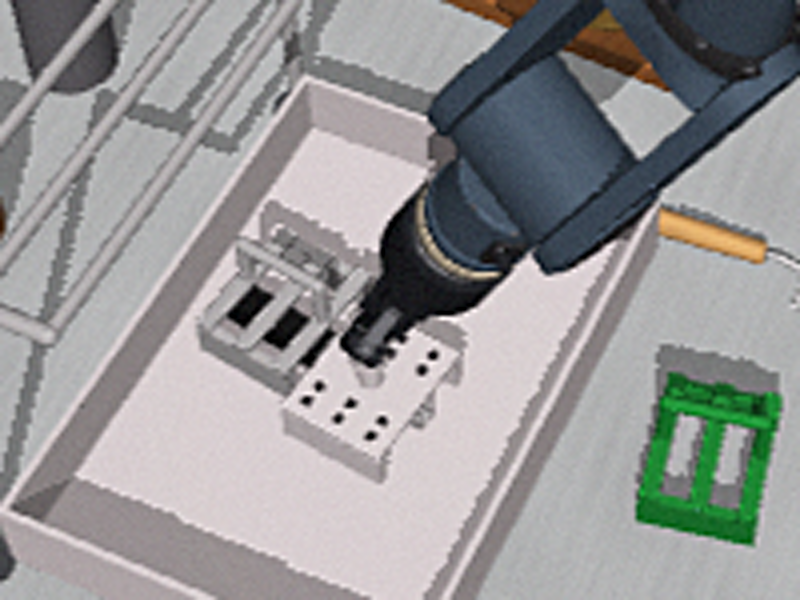

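The picture shows the fingers just around the knob, with plate and rack both still standing in place. Joint 6 has hit its limit, so I'll fit a quick kinematic model to plan within the joint ranges, probably with a half turn of the tool.

```bash
cat >> h.py <<'E'
lo=np.array([-3.08,-.75,.22,-1.43,0,-2.85]);hi=np.array([3.08,2.2,2.44,4.57,2.65,2.85])
def fk(q,k):
    L1,L2,L,h,d,r0,e=k
    Rz=lambda a:R.from_euler("z",a); Ry=lambda a:R.from_euler("y",a)
    A=Rz(q[0]); p=np.array([0,0,h])+A.apply([r0,d,0])
    B=A*Ry(q[1]); p=p+B.apply([0,0,L1]); B=B*Ry(q[2]); p=p+B.apply([e,0,L2])
    B=B*Rz(q[3])*Ry(q[4]); p=p+B.apply([0,0,L]); B=B*Rz(q[5]); return p,B
E
python3 - <<'E'
from h import *
from bench import bot
o=bot.get_obs()
D=[([-1.33552,.52843,1.43393,0,1.18138,-.17849],[.25113,-.57146,.19985],[.978675,.205411,-3e-5,-.001077]),
([-.259,.792,.218,.032,1.903,1.452],[.8867,-.1095,.4802],[.991,-.063,.115,.007]),
([-.28,.59,.22,.08,1.84,1.45],[.8481,-.1058,.6594],[.968,-.061,.242,.015]),
([.47,.13,1.93,-.41,.71,2.43],[.4342,.2471,.2834],[.968,-.062,.242,.013]),
(o["joint_pos"],o["eef_pos"],o["orientation"])]
r=least_squares(lambda k:np.concatenate([fk(q,k)[0]-p for q,p,_ in D]),[.4,.4,.25,.2,.1,0,0])
print(r.x.round(4),np.abs(r.fun).reshape(-1,3).round(4))
for q,p,s in D: print((fk(q,r.x)[1].inv()*R.from_quat(s)).as_rotvec().round(3))
np.save("k.npy",r.x)
E
```

```text
[0.5813 0.3898 0.3271 0.2794 0.1099 0.0059 0.1146] [[0.0009 0.0008 0.0003]
 [0.0008 0.0013 0.0007]
 [0.0007 0.0023 0.0011]
 [0.001  0.0009 0.0012]
 [0.0007 0.0009 0.0011]]
[0.    0.    1.571]
[-0.000e+00  1.000e-03  1.572e+00]
[ 0.002 -0.008  1.577]
[-0.002  0.003  1.573]
[-0.     0.     1.571]
```

```bash
cat >> h.py <<'E'
def tool(th,a,flip=0): # lean th, azimuth a, closing horizontal
    z=np.array([np.sin(th)*np.cos(a),np.sin(th)*np.sin(a),-np.cos(th)]); x=np.array([np.cos(th)*np.cos(a),np.cos(th)*np.sin(a),np.sin(th)])
    if flip: x=-x
    return R.from_matrix(np.c_[x,np.cross(z,x),z])
def ik(g,T,q0):
    k=np.load("k.npy"); t=np.array(g)+.019*T.as_matrix()[:,2]
    def f(q): p,B=fk(q,k); return np.concatenate([(p-t)*5,((B*R.from_euler("z",np.pi/2)).inv()*T).as_rotvec()])
    best=None
    for s in (q0,[q0[0],.5,1.7,-.5,.6,q0[5]],[q0[0],.5,1.7,.5,.6,q0[5]],[q0[0],.5,1.7,2.5,.6,q0[5]]):
        r=least_squares(f,np.clip(s,lo+.01,hi-.01),bounds=(lo,hi))
        if best is None or r.cost<best.cost-1e-9: best=r
    return best.x,best.cost
E
python3 - <<'E'
from h import *
np.set_printoptions(precision=2,suppress=True)
P=dict(plate=(.54,.242,.075),plate_up=(.53,.242,.125),pl_R=(.52,.115,.075),pl_L=(.53,.36,.075),rack=(.624,.203,.077),rack_up=(.60,.203,.125),rk_L=(.60,.345,.077),rk_R=(.60,.1,.077),trier=(.635,.225,.03),tr_up=(.57,.23,.16),board=(.58,-.36,.05),board_hi=(.55,-.36,.15))
for th,a in((.48,-.125),(.48,.1)):
  for fl in(0,1):
    print("lean",th,a,"flip",fl)
    for n,g in P.items():
        q,c=ik(g,tool(th,a,fl),[.3,.5,1.7,-.5,.6,2 if not fl else -.8]); print(f"{n:9s}",q,"%.1e"%c)
E
```

```text
lean 0.48 -0.125 flip 0
plate     [ 0.33  0.65  1.92 -0.88  0.25  2.85] 4.7e-04
plate_up  [ 0.35  0.54  1.94 -0.77  0.31  2.75] 1.1e-23
pl_R      [ 0.05  0.6   2.09 -1.12  0.07  2.85] 1.6e-03
pl_L      [ 0.55  0.69  1.76 -0.71  0.43  2.85] 6.1e-04
rack      [ 0.22  0.68  1.8  -0.68  0.25  2.54] 5.4e-22
rack_up   [ 0.23  0.58  1.84 -0.55  0.32  2.41] 1.9e-30
rk_L      [ 0.48  0.73  1.66 -0.68  0.43  2.75] 9.1e-18
rk_R      [ 0.02  0.65  1.95 -0.76  0.1   2.45] 2.3e-23
trier     [ 0.26  0.78  1.76 -0.89  0.22  2.79] 8.8e-23
tr_up     [ 0.3   0.5   1.85 -0.52  0.4   2.43] 1.5e-31
board     [-0.86  0.75  1.75  0.87  0.42  0.06] 7.5e-30
board_hi  [-0.9   0.56  1.76  0.65  0.57  0.28] 1.2e-30
lean 0.48 -0.125 flip 1
plate     [ 0.34  0.65  1.94 -1.1   0.24 -0.06] 3.4e-30
plate_up  [ 0.35  0.54  1.94 -0.77  0.31 -0.39] 4.1e-23
pl_R      [ 0.06  0.6   2.09 -1.43  0.09  0.03] 9.5e-04
pl_L      [ 0.57  0.7   1.78 -0.83  0.41 -0.15] 5.7e-31
rack      [ 0.22  0.68  1.8  -0.68  0.25 -0.6 ] 3.1e-31
rack_up   [ 0.23  0.58  1.84 -0.55  0.32 -0.73] 8.0e-28
rk_L      [ 0.48  0.73  1.66 -0.68  0.43 -0.
[... 977 characters left out ...]
3.4e-19
lean 0.48 0.1 flip 1
plate     [ 0.28  0.64  1.99 -1.14  0.09 -0.28] 3.6e-27
plate_up  [ 0.28  0.53  1.98 -0.5   0.18 -0.92] 2.9e-26
pl_R      [-0.01  0.6   2.11  1.18  0.03 -2.85] 1.6e-03
pl_L      [ 0.51  0.68  1.83 -0.8   0.26 -0.41] 3.8e-31
rack      [ 0.16  0.68  1.84 -0.18  0.15 -1.34] 8.1e-24
rack_up   [ 0.17  0.57  1.87 -0.14  0.23 -1.38] 2.2e-25
rk_L      [ 0.43  0.71  1.71 -0.54  0.3  -0.76] 1.3e-29
rk_R      [-0.05  0.64  1.97  0.9   0.09 -2.6 ] 2.9e-19
trier     [ 0.2   0.78  1.8  -0.48  0.1  -1.01] 8.0e-24
tr_up     [ 0.24  0.49  1.88 -0.21  0.3  -1.25] 1.9e-29
board     [-0.83  0.75  1.62  0.51  0.59 -2.85] 9.2e-03
board_hi  [-0.89  0.57  1.66  0.49  0.73 -2.85] 5.0e-03
```

The model fits to about 1 mm. The current wrist flip works for everything if the plate goes to the left and slightly far, and the rack to the right. Width 0.325 means the pads are already on the 28 mm knob, so I'll grip firmly and lift.

play_rows --steps '[1, 0, 0, 0, 0, 1, 0, 0, 0, 0, 1, 0, 0, 0, 0, 1, 1, 0, -1.5, 0, 1, 1, 0, -1.5, 0]'

```text
time: 7.75
eef_pos: [0.5585, 0.2394, 0.1026]
orientation: [0.971, -0.059, 0.23, 0.013]
ft_force: [-0.6, -0.1, 0.7]
width: 0.115
gripper_force: 0.0
```

play_rows --steps '[1, 1, 0, -1.8, 0, 1, 0.8, 0, -1.5, 0, 1, 0, 0, 0, 0, 1, 0, 0, 0, 0, 1, 0, 0, 0, 0]'

```text
time: 8.25
eef_pos: [0.5596, 0.239, 0.1393]
orientation: [0.971, -0.059, 0.23, 0.013]
ft_force: [0.1, -0.5, 0.4]
width: 0.118
gripper_force: 0.0
```

```bash
python3 - <<'E'
from h import *
from bench import bot
import cv2
print(go((.58,.365,.13)).round(3))
s=bot.read_camera("side")["color"]
cv2.imwrite("pics/p6.png",cv2.resize(s[180:330,140:340],(800,600),interpolation=cv2.INTER_CUBIC))
E
```

```text
t 8.25 tcp [0.5596 0.239  0.1393] shift cm [  0.02 -12.76   2.97] norm 13.1 q [ 0.32  0.5   1.87 -0.52  0.4   2.46]
[[ 0.887 -0.121  0.445]
 [-0.109 -0.993 -0.053]
 [ 0.448 -0.002 -0.894]]
```

View pics/p6.png

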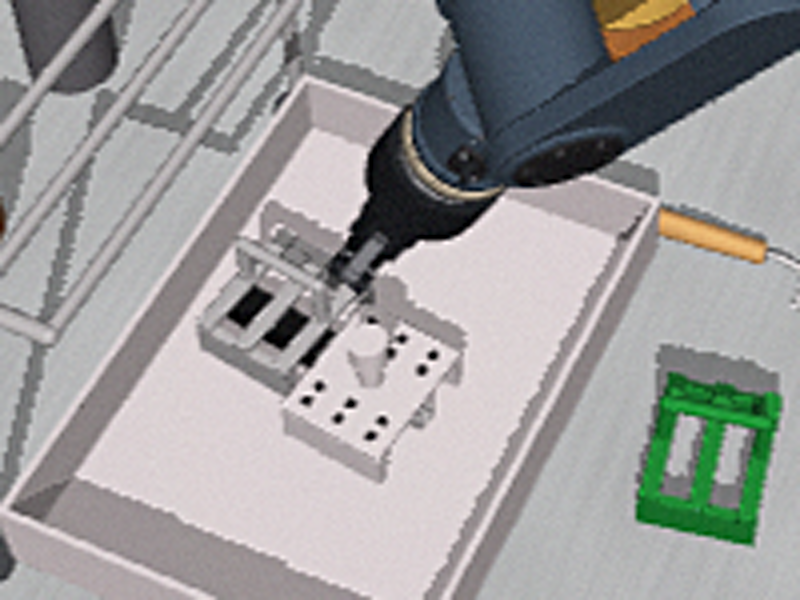

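The fingers were too high and slipped off; nothing moved. I'll do a half turn of the tool, which takes joint 6 well clear of its limit, and then grip the knob lower.

play_rows --steps '[8.5, 0, 0, 0, -0.149, 8.5, 0, 0, 0, -0.149, 8.5, 0, 0, 0, -0.149, 8.5, 0, 0, 0, -0.149, 8.5, 0, 0, 0, -0.149]'

```text
time: 8.8
eef_pos: [0.5597, 0.239, 0.1391]
orientation: [0.925, 0.301, 0.209, 0.097]
ft_force: [1.1, -0.1, 0.4]
width: 0.95
gripper_force: 0.0
```

play_rows --steps '[8.5, 0, 0, 0, -0.149, 8.5, 0, 0, 0, -0.149, 8.5, 0, 0, 0, -0.149, 8.5, 0, 0, 0, -0.149, 8.5, 0, 0, 0, -0.149]'

```text
time: 9.3
eef_pos: [0.5597, 0.239, 0.1391]
orientation: [0.752, 0.617, 0.16, 0.166]
ft_force: [-0.1, 0.3, -0.4]
width: 0.996
gripper_force: 0.0
```

play_rows --steps '[8.5, 0, 0, 0, -0.149, 8.5, 0, 0, 0, -0.149, 8.5, 0, 0, 0, -0.149, 8.5, 0, 0, 0, -0.149, 8.5, 0, 0, 0, -0.149]'

```text
time: 9.8
eef_pos: [0.5598, 0.239, 0.1392]
orientation: [0.476, 0.849, 0.088, 0.213]
ft_force: [-0.5, -0.1, 0.3]
width: 0.998
gripper_force: 0.0
```

play_rows --steps '[8.5, 0, 0, 0, -0.149, 8.5, 0, 0, 0, -0.149, 8.5, 0, 0, 0, -0.149, 8.5, 0, 0, 0, -0.149, 8.5, 0, 0, 0, -0.149]'

```text
time: 10.3
eef_pos: [0.5597, 0.2391, 0.1391]
orientation: [0.135, 0.964, 0.005, 0.23]
ft_force: [0.2, 1.0, 1.1]
width: 0.996
gripper_force: 0.0
```

```bash
python3 - <<'E'
from h import *
print(go((.54,.242,.074)).round(3))
E
```

```text
t 10.3 tcp [0.5597 0.2391 0.1391] shift cm [ 4.65 -0.69  6.83] norm 8.3 q [ 0.32  0.5   1.87 -0.52  0.4  -0.53]
[[-0.858  0.257  0.445]
 [ 0.261  0.964 -0.053]
 [-0.443  0.071 -0.894]]
```

play_rows --steps '[8.5, 0, 0, 0, -0.08, 8.5, 0, 0, 0, -0.08, 8.5, 2.4, 0, 0, 0, 8.5, 2.3, 0, 0, 0, 8.5, 0, 0, 2.3, 0]'

```text
time: 10.8
eef_pos: [0.5245, 0.2432, 0.0975]
orientation: [0.059, 0.972, -0.013, 0.229]
ft_force: [1.1, 0.1, -0.1]
width: 0.993
gripper_force: 0.0
```

play_rows --steps '[8.5, 0, 0, 2.3, 0, 8.5, 0, 0, 2.2, 0, 8.5, 0, 0, 0, 0, 8.5, 0, 0, 0, 0, 4, 0, 0, 0, 0]'

```text
time: 11.3
eef_pos: [0.5488, 0.2411, 0.059]
orientation: [0.06, 0.971, -0.012, 0.231]
ft_force: [0.5, 0.6, 0.5]
width: 0.853
gripper_force: 0.0
```

```bash
python3 - <<'E'
from h import *
print(go((.54,.242,.074)).round(3))
E
```

```text
t 11.3 tcp [0.5488 0.2411 0.059 ] shift cm [ 0.11 -0.01  0.16] norm 0.2 q [ 0.34  0.65  1.94 -0.98  0.24 -0.18]
[[-0.886  0.123  0.447]
 [ 0.111  0.992 -0.052]
 [-0.45   0.004 -0.893]]
```

play_rows --steps '[2, 0, 0, 0, 0, 1, 0, 0, 0, 0, 1, 0, 0, 0, 0, 1, 0, 0, 0, 0, 1, 0, 0, 0, 0]'

```text
time: 11.8
eef_pos: [0.5488, 0.2414, 0.0603]
orientation: [0.06, 0.971, -0.012, 0.232]
ft_force: [-6.3, 0.9, 12.6]
width: 0.113
gripper_force: 7.7
```

play_rows --steps '[1, -0.45, 0, -0.9, 0, 1, -0.9, 0, -1.8, 0, 1, -0.9, 0, -1.8, 0, 1, 0, 0, 0, 0, 1, 0, 0, 0, 0]'

```text
time: 12.3
eef_pos: [0.5491, 0.2408, 0.1093]
orientation: [0.06, 0.971, -0.012, 0.231]
ft_force: [-1.2, -0.9, -0.7]
width: 0.118
gripper_force: 0.0
```

```bash
python3 - <<'E'
from h import *
go((.58,.365,.124));go((.58,.365,.076))
E
```

```text
t 12.3 tcp [0.5491 0.2408 0.1093] shift cm [-2.02 12.71  1.32] norm 12.9 q [ 0.34  0.55  1.91 -0.66  0.32 -0.52]
t 12.3 tcp [0.5491 0.2408 0.1093] shift cm [ 0.14 12.7   5.61] norm 13.9 q [ 0.34  0.55  1.91 -0.66  0.32 -0.52]
```

Closing squeezed past the knob again, this time with an axial force. I'll look from both cameras.

```bash
python3 - <<'E'
from bench import bot
import cv2,numpy as np
s=bot.read_camera("side")["color"];t=bot.read_camera("top")["color"]
a=cv2.resize(s[215:315,180:260],(480,600),interpolation=cv2.INTER_CUBIC) # x6
b=cv2.resize(t[150:220,215:275],(320,373),interpolation=cv2.INTER_CUBIC)
c=np.zeros((600,800,3),np.uint8);c[:,:480]=a;c[:373,480:]=b
cv2.imwrite("pics/p7.png",c)
E
```

```text
(no output)
```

View pics/p7.png

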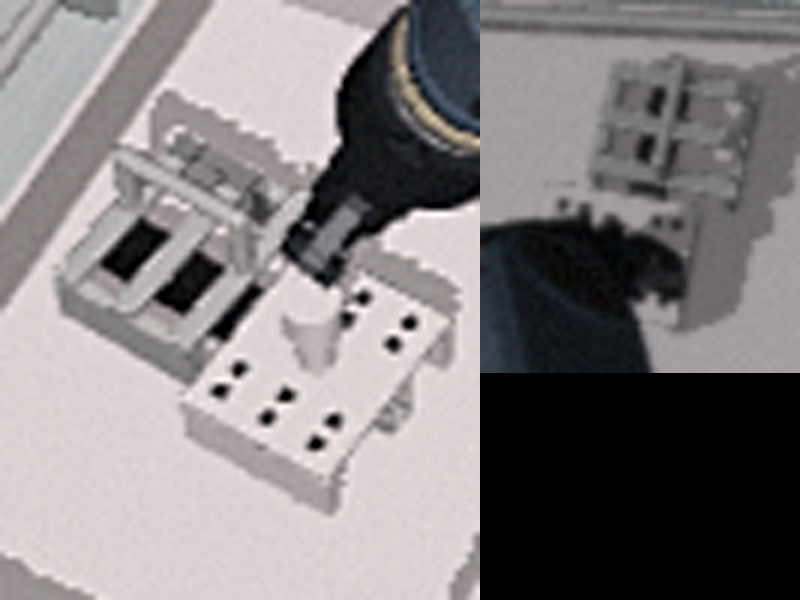

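p7 shows the plate and rack still in place. The knob head is at about (312,302) in the side panel, and the finger tips are just above it at about (320,268). I'll compare these with the projections.

```bash
python3 - <<'E'
from h import *
from bench import bot
o=bot.get_obs();r=R.from_quat(o["orientation"]).as_matrix()
pp=lambda P:((proj("side",P)[0]-[180,215])*6).round(0)
for z in(.039,.065,.075,.085):print(z,pp([.54,.242,z]))
print("tcp",pp(o["eef_pos"]),"grasp",pp(o["eef_pos"]-.019*r[:,2]),"tcp+-y",pp(o["eef_pos"]+.02*r[:,1]),pp(o["eef_pos"]-.02*r[:,1]))
p=lambda x,y:np.array([x/6+180,y/6+215])
print("knob top at z .085",ray("side",p(312,290),.085),"base z.039",ray("side",p(318,362),.039))
E
```

```text
0.039 [315. 357.]
0.065 [312. 325.]
0.075 [311. 312.]
0.085 [309. 299.]
tcp [291. 261.] grasp [305. 246.] tcp+-y [266. 293.] [315. 228.]
knob top at z .085 [0.54103142 0.23713407 0.085     ] base z.039 [0.53764472 0.24402533 0.039     ]
```

The evidence agrees: in practice the pads sit higher than assumed and only caught the rounded top edge. I'll go back down the same axis about 14 mm deeper, still clear of the slab.

play_rows --steps '[8.5, 0, 0, 0, 0, 8.5, 0, 0, 0, 0, 8.5, 1.2, 0, 0, 0, 8.5, 1.2, 0, 0, 0, 8.5, 0, 0, 2, 0]'

```text
time: 12.9
eef_pos: [0.5346, 0.2427, 0.0803]
orientation: [0.059, 0.971, -0.013, 0.231]
ft_force: [0.9, 0.4, -0.1]
width: 0.95
gripper_force: 0.0
```

play_rows --steps '[8.5, 0, 0, 2, 0, 8.5, 0, 0, 1.2, 0, 8.5, 0, 0, 0.8, 0, 8.5, 0, 0, 0, 0, 5, 0, 0, 0, 0]'

```text
time: 13.4
eef_pos: [0.5543, 0.2403, 0.0441]
orientation: [0.06, 0.971, -0.013, 0.231]
ft_force: [0.2, 0.1, 0.5]
width: 0.854
gripper_force: 0.0
```

play_rows --steps '[3, 0, 0, 0, 0, 2, 0, 0, 0, 0, 1, 0, 0, 0, 0, 1, 0, 0, 0, 0, 1, 0, 0, 0, 0]'

```text
time: 13.9
eef_pos: [0.5545, 0.2406, 0.0454]
orientation: [0.06, 0.971, -0.012, 0.232]
ft_force: [-1.9, 1.1, 6.2]
width: 0.296
gripper_force: 58.8
```

Gripped: 25 mm opening at 59 N. Lift, carry left, lower.

play_rows --steps '[1, -0.45, 0, -0.9, 0, 1, -0.9, 0, -1.8, 0, 1, -0.9, 0, -1.8, 0, 1, -0.45, 0, -0.9, 0, 1, 0, 0, 0, 0]'

```text
time: 14.4
eef_pos: [0.555, 0.2405, 0.1064]
orientation: [0.06, 0.971, -0.012, 0.232]
ft_force: [0.4, -0.1, -1.6]
width: 0.295
gripper_force: 59.4
```

play_rows --steps '[1, -0.44, 2.5, 0.23, 0, 1, -0.44, 2.5, 0.23, 0, 1, -0.44, 2.6, 0.23, 0, 1, -0.44, 2.6, 0.23, 0, 1, -0.44, 2.5, 0.23, 0]'

```text
time: 14.9
eef_pos: [0.5939, 0.3636, 0.1033]
orientation: [0.06, 0.971, -0.013, 0.23]
ft_force: [-0.2, 0.3, -2.0]
width: 0.293
gripper_force: 59.4
```

```bash
python3 - <<'E'
from h import *
print(go((.5865,.3643,.0635)).round(3))
from bench import bot
import cv2,numpy as np
s=bot.read_camera("side")["color"];t=bot.read_camera("top")["color"]
a=cv2.resize(s[215:335,140:260],(480,480),interpolation=cv2.INTER_CUBIC)
b=cv2.resize(t[140:240,180:260],(320,400),interpolation=cv2.INTER_CUBIC)
c=np.zeros((480,800,3),np.uint8);c[:,:480]=a;c[:400,480:]=b
cv2.imwrite("pics/p8.png",c)
E
```

```text
t 14.9 tcp [0.5939 0.3636 0.1033] shift cm [ 2.45 -0.03  5.12] norm 5.7 q [ 0.51  0.66  1.63 -0.55  0.53 -0.5 ]
[[-0.887  0.123  0.445]
 [ 0.111  0.992 -0.054]
 [-0.448  0.002 -0.894]]
```

View pics/p8.png

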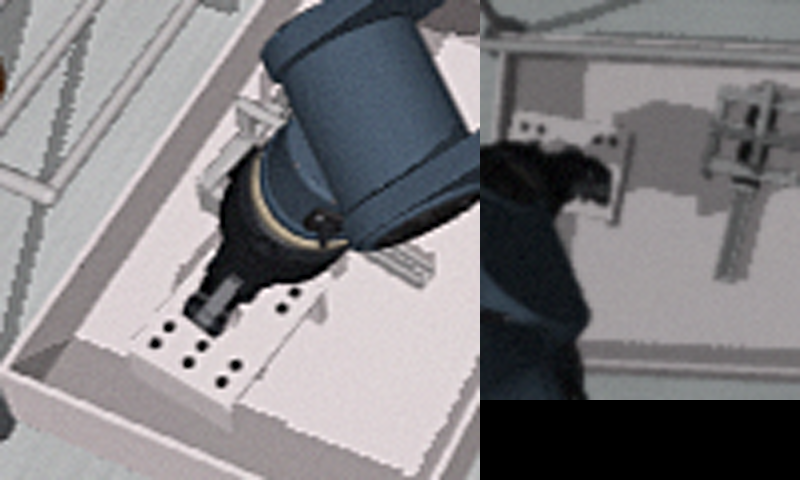

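p8 shows the plate held level over the left part of the tub. The blade is uncovered in the top panel, running from (728,278) to (748,192). Lower and release.

play_rows --steps '[1, 0.6, 0, 1.2, 0, 1, 0.6, 0, 1.2, 0, 1, 0.6, 0, 1.2, 0, 1, 0.5, 0, 1.0, 0, 1, 0.2, 0, 0.5, 0]'

```text
time: 15.5
eef_pos: [0.5935, 0.3614, 0.0454]
orientation: [0.06, 0.971, -0.014, 0.229]
ft_force: [-5.4, -2.7, 7.0]
width: 0.298
gripper_force: 60.8
```

play_rows --steps '[1, 0, 0, 0, 0, 4.5, 0, 0, 0, 0, 8, 0, 0, 0, 0, 8.5, 0, 0, -2, 0, 8.5, 0, 0, -4, 0]'

```text
time: 16.0
eef_pos: [0.5681, 0.3654, 0.1003]
orientation: [0.061, 0.971, -0.014, 0.23]
ft_force: [0.3, 0.4, 0.8]
width: 0.95
gripper_force: 0.0
```

play_rows --steps '[8.5, 0, 0, -4, 0, 8.5, 0, 0, -4, 0, 8.5, 0, 0, 0, 0, 8.5, 0, 0, 0, 0, 8.5, 0, 0, 0, 0]'

```text
time: 16.5
eef_pos: [0.5325, 0.3702, 0.1726]
orientation: [0.06, 0.971, -0.013, 0.231]
ft_force: [0.3, -0.7, -0.1]
width: 0.991
gripper_force: 0.0
```

```bash
python3 - <<'E'
from h import *
m=go((.624,.203,.077)); z=m[:,2]; go(np.array([.624,.203,.077])+.012*z); go(np.array([.624,.203,.077])-.1*z)
c=lambda x,y:((x-480)/4+180,y/4+140)
a=ray("top",c(728,278),.017);b=ray("top",c(748,192),.017);print("tip",a,b,np.arctan2(*(b-a)[[1,0]]))
from bench import bot
import cv2
s=bot.read_camera("side")["color"];t=bot.read_camera("top")["color"]
import numpy as np
k=np.zeros((600,800,3),np.uint8);k[:,:400]=cv2.resize(s[195:345,150:250],(400,600),interpolation=cv2.INTER_CUBIC);k[:480,400:]=cv2.resize(t[140:236,185:265],(400,480),interpolation=cv2.INTER_CUBIC);cv2.imwrite("pics/p9.png",k)
E
```

```text
t 16.5 tcp [0.5325 0.3702 0.1726] shift cm [ -5.67 -15.5   15.41] norm 22.6 q [ 0.58  0.51  1.69 -0.51  0.64 -0.5 ]
t 16.5 tcp [0.5325 0.3702 0.1726] shift cm [ -5.67 -15.5   16.61] norm 23.4 q [ 0.58  0.51  1.69 -0.51  0.64 -0.5 ]
t 16.5 tcp [0.5325 0.3702 0.1726] shift cm [ -5.67 -15.5    5.41] norm 17.4 q [ 0.58  0.51  1.69 -0.51  0.64 -0.5 ]
tip [0.50160303 0.23495843 0.017     ] [0.57981692 0.21919239 0.017     ] -0.19891052040814108
```

Trier tip is at (0.502, 0.235), yaw about −0.19. The plate is released, so the rack bar comes next.

play_rows --steps '[8.5, -1.4, -3.9, 0, 0, 8.5, -1.4, -3.9, 0, 0, 8.5, -1.4, -3.9, 0, 0, 8.5, -1.4, -3.8, 0, 0, 6, 0, 0, 3.5, 0]'

```text
time: 17.1
eef_pos: [0.5815, 0.2051, 0.1699]
orientation: [0.063, 0.97, -0.012, 0.234]
ft_force: [1.4, 0.4, 0.1]
width: 0.848
gripper_force: 0.0
```

play_rows --steps '[6, 0, 0, 3.5, 0, 6, 0, 0, 3.5, 0, 6, 0, 0, 3, 0, 6, 0, 0, 1, 0, 6, 0, 0, 0, 0]'

```text
time: 17.6
eef_pos: [0.6274, 0.2021, 0.0658]
orientation: [0.06, 0.971, -0.013, 0.229]
ft_force: [0.5, -0.4, 0.6]
width: 0.704
gripper_force: 0.0
```

```bash
python3 - <<'E'
from h import *
m=go((.622,.203,.077)); z=m[:,2]; go(np.array([.622,.203,.077])+.011*z)
E
```

```text
t 17.6 tcp [0.6274 0.2021 0.0658] shift cm [-0.01  0.02  0.65] norm 0.7 q [ 0.22  0.67  1.8  -0.58  0.27 -0.7 ]
t 17.6 tcp [0.6274 0.2021 0.0658] shift cm [-0.01  0.02  1.75] norm 1.8 q [ 0.22  0.67  1.8  -0.58  0.27 -0.7 ]
```

play_rows --steps '[6, 0, 0, 1, 0, 6, 0, 0, 0.8, 0, 3, 0, 0, 0, 0, 1, 0, 0, 0, 0, 0.5, 0, 0, 0, 0]'

```text
time: 18.1
eef_pos: [0.6362, 0.2023, 0.053]
orientation: [0.06, 0.971, -0.012, 0.231]
ft_force: [-0.1, 0.3, 0.1]
width: 0.196
gripper_force: 0.0
```

play_rows --steps '[0.3, 0, 0, 0, 0, 0.3, 0, 0, 0, 0, 0.3, 0, 0, 0, 0, 0.3, -0.3, 0, -0.9, 0, 0.3, -0.5, 0, -1.8, 0]'

```text
time: 18.6
eef_pos: [0.6296, 0.202, 0.0783]
orientation: [0.06, 0.972, -0.013, 0.229]
ft_force: [-0.3, -0.6, -1.7]
width: 0.056
gripper_force: 58.5
```

play_rows --steps '[0.3, -0.5, 0, -1.8, 0, 0.3, -0.3, 0, -1.2, 0, 0.3, 0, 0, 0, 0, 0.3, 0, 0, 0, 0, 0.3, 0, 0, 0, 0]'

```text
time: 19.1
eef_pos: [0.6242, 0.203, 0.1094]
orientation: [0.06, 0.971, -0.013, 0.23]
ft_force: [-0.2, -0.3, -0.6]
width: 0.056
gripper_force: 58.6
```

```bash
python3 - <<'E'
from h import *
m=go((.622,.203,.077)); print(m.round(3))
E
```

```text
t 19.1 tcp [0.6242 0.203  0.1094] shift cm [ 1.65 -0.03  4.69] norm 5.0 q [ 0.22  0.59  1.79 -0.44  0.35 -0.84]
[[-0.887  0.123  0.446]
 [ 0.111  0.992 -0.053]
 [-0.449  0.003 -0.894]]
```

```bash
python3 - <<'E'
from h import *
np.set_printoptions(precision=2,suppress=True)
from bench import bot
o=bot.get_obs();T=R.from_quat(o["orientation"])
z=T.as_matrix()[:,2]
for x in(.59,.58,.57,.56):
  for zz in(.12,.077):
    q,c=ik(np.array([x,.108,zz])+.011*z,T,o["joint_pos"]);print(x,zz,q,"%.0e"%c)
E
```

```text
0.59 0.12 [ 0.03  0.57  1.93 -0.36  0.19 -1.08] 5e-30
0.59 0.077 [ 0.03  0.66  1.95 -0.79  0.09 -0.65] 4e-24
0.58 0.12 [ 0.03  0.57  1.95 -0.4   0.17 -1.04] 6e-31
0.58 0.077 [ 0.03  0.66  1.97 -0.96  0.08 -0.48] 2e-29
0.57 0.12 [ 0.03  0.56  1.98 -0.44  0.16 -0.99] 2e-21
0.57 0.077 [ 0.03  0.65  2.   -1.18  0.07 -0.25] 1e-20
0.56 0.12 [ 0.03  0.55  2.   -0.5   0.14 -0.94] 2e-23
0.56 0.077 [ 0.03  0.65  2.02 -1.43  0.07 -0.  ] 4e-07
```

play_rows --steps '[0.3, 0.33, -2.0, -0.17, 0, 0.3, 0.33, -2.0, -0.17, 0, 0.3, 0.33, -2.0, -0.17, 0, 0.3, 0.33, -2.1, -0.17, 0, 0.3, 0.33, -2.0, -0.17, 0]'

```text
time: 19.6
eef_pos: [0.5932, 0.1044, 0.1091]
orientation: [0.06, 0.971, -0.013, 0.23]
ft_force: [-0.1, 0.1, -1.8]
width: 0.053
gripper_force: 58.6
```

play_rows --steps '[0.3, 0, 0, 0, 0, 0.3, 0.54, 0, 1.07, 0, 0.3, 0.54, 0, 1.07, 0, 0.3, 0.54, 0, 1.07, 0, 0.3, 0.5, 0, 1, 0]'

```text
time: 20.1
eef_pos: [0.5944, 0.1062, 0.0621]
orientation: [0.06, 0.971, -0.012, 0.231]
ft_force: [-0.6, -0.1, -0.9]
width: 0.051
gripper_force: 58.5
```

```bash
python3 - <<'E'
from h import *
m=go((.58,.106,.077)); print(m.round(3))
E
```

```text
t 20.1 tcp [0.5944 0.1062 0.0621] shift cm [ 0.6  -0.19 -0.07] norm 0.6 q [ 0.03  0.63  1.97 -0.68  0.1  -0.76]
[[-0.886  0.122  0.447]
 [ 0.111  0.992 -0.051]
 [-0.45   0.004 -0.893]]
```

play_rows --steps '[0.3, 0.3, 0, 0.6, 0, 0.3, 0.2, 0, 0.4, 0, 0.3, 0.1, 0, 0.2, 0, 0.3, 0, 0, 0, 0, 0.3, 0, 0, 0, 0]'

```text
time: 20.6
eef_pos: [0.5936, 0.1061, 0.053]
orientation: [0.06, 0.971, -0.013, 0.233]
ft_force: [-13.8, -0.6, 30.5]
width: 0.056
gripper_force: 62.2
```

play_rows --steps '[0.3, -0.15, 0, -0.3, 0, 3, 0, 0, 0, 0, 6, 0, 0, 0, 0, 6, 0, 0, 0, 0, 6, 0, 0, -3, 0]'

```text
time: 21.1
eef_pos: [0.5841, 0.1059, 0.0716]
orientation: [0.06, 0.971, -0.014, 0.23]
ft_force: [0.5, -1.7, 0.3]
width: 0.704
gripper_force: 0.0
```

play_rows --steps '[6, 0, 0, -4.5, 0, 6, 0, 0, -4.5, 0, 6, 0, 0, -4.5, 0, 6, 0, 0, -4.5, 0, 6, 0, 0, -4.5, 0]'

```text
time: 21.6
eef_pos: [0.4844, 0.1177, 0.2718]
orientation: [0.061, 0.971, -0.014, 0.231]
ft_force: [0.5, -0.2, 0.2]
width: 0.701
gripper_force: 0.0
```

```bash
python3 - <<'E'
from h import *
go((.58,.106,.077))
from bench import bot
import cv2
s=bot.read_camera("side")["color"];t=bot.read_camera("top")["color"]
k=np.zeros((600,800,3),np.uint8);k[:,:400]=cv2.resize(s[195:345,150:250],(400,600),interpolation=cv2.INTER_CUBIC);k[:,400:]=cv2.resize(t[145:235,207:267],(400,600),interpolation=cv2.INTER_CUBIC);cv2.imwrite("pics/p10.png",k)
E
```

```text
t 21.6 tcp [0.4844 0.1177 0.2718] shift cm [1.800e-01 2.000e-02 2.363e+01] norm 23.6 q [ 0.07  0.11  1.98 -0.16  0.59 -1.26]
```

View pics/p10.png

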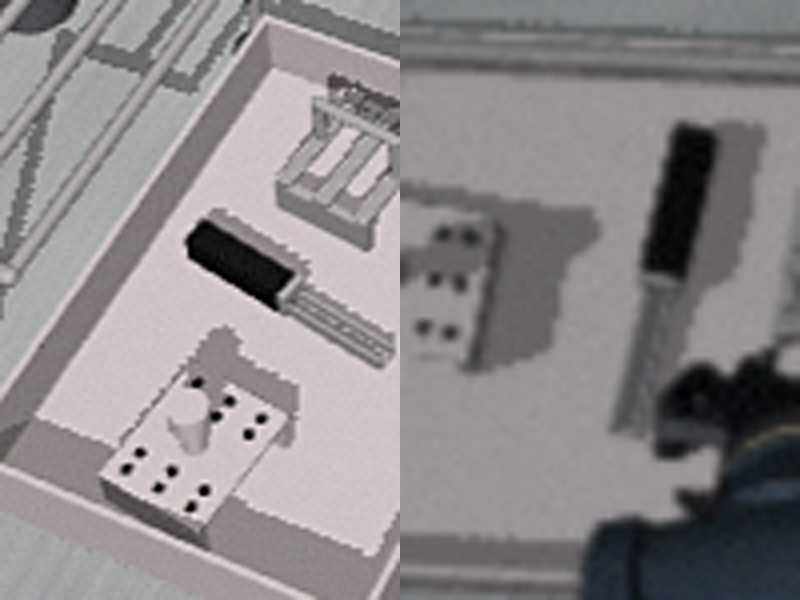

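p10 shows plate and rack standing flat on either side. The black handle in the top panel runs from (696,127) to (664,274), with the blade tip at (628,432).

```bash
python3 - <<'E'
from h import *
np.set_printoptions(precision=3,suppress=True)
c=lambda x,y:((x-400)/6.667+207,y/6.667+145); s=lambda x,y:(x/4+150,y/4+195)
a=ray("top",c(696,127),.031);b=ray("top",c(664,274),.031);t=ray("top",c(628,432),.012)
print("top",a,b,t,np.linalg.norm(a-b),"yaw",np.arctan2(*(a-b)[[1,0]]),np.arctan2(*(a-t)[[1,0]]),"mid end",(a+b)/2)
a=ray("side",s(197,228),.031);b=ray("side",s(290,284),.031);t=ray("side",s(385,360),.012)
print("side",a,b,t,np.linalg.norm(a-b),"yaw",np.arctan2(*(a-b)[[1,0]]),np.arctan2(*(a-t)[[1,0]]))
E
```

```text
top [0.665 0.205 0.031] [0.583 0.22  0.031] [0.501 0.238 0.012] 0.08262777727176304 yaw -0.18467976525406404 -0.20362864512962484 mid end [0.624 0.212 0.031]
side [0.662 0.205 0.031] [0.58  0.223 0.031] [0.5   0.243 0.012] 0.08371530081015692 yaw -0.21400993287989672 -0.23041285948253337
```

```bash
python3 - <<'E'
from h import *
np.set_printoptions(precision=2,suppress=True)
from bench import bot
o=bot.get_obs();T=R.from_quat(o["orientation"])*R.from_euler("z",np.pi)
z=T.as_matrix()[:,2]; q=o["joint_pos"].copy();q[5]+=3.14
for tcp in((.632,.211,.016),(.645,.209,.016),(.62,.213,.016),(.632,.211,.06),(.58,.215,.12),(.52,.22,.24),(.45,0,.3),(.55,-.3,.25),(.555,-.36,.12),(.575,-.36,.045),(.62,-.36,.045)):
    qq,c=ik(np.array(tcp)-.019*z,T,q);print(tcp,qq,"%.0e"%c)
E
```

```text
(0.632, 0.211, 0.016) [ 0.24  0.77  1.81 -0.97  0.2   2.85] 4e-10
(0.645, 0.209, 0.016) [ 0.23  0.78  1.78 -0.87  0.21  2.75] 6e-20
(0.62, 0.213, 0.016) [ 0.24  0.76  1.82 -0.96  0.19  2.85] 6e-05
(0.632, 0.211, 0.06) [ 0.24  0.69  1.8  -0.67  0.26  2.55] 3e-19
(0.58, 0.215, 0.12) [ 0.27  0.54  1.88 -0.58  0.33  2.48] 1e-20
(0.52, 0.22, 0.24) [ 0.32  0.27  1.88 -0.36  0.58  2.28] 5e-21
(0.45, 0, 0.3) [-0.31 -0.05  2.06  0.15  0.67  1.29] 1e-30
(0.55, -0.3, 0.25) [-0.84  0.33  1.75  0.46  0.75  0.56] 8e-30
(0.555, -0.36, 0.12) [-0.91  0.58  1.78  0.68  0.54  0.24] 4e-31
(0.575, -0.36, 0.045) [-0.88  0.72  1.77  0.87  0.43  0.06] 1e-20
(0.62, -0.36, 0.045) [-0.82  0.75  1.68  0.75  0.45  0.23] 8e-31
```

play_rows --steps '[6, 0, 0, 0, 0.149, 6, 0, 0, 0, 0.149, 6, 0, 0, 0, 0.149, 6, 0, 0, 0, 0.149, 6, 0, 0, 0, 0.149]'

```text
time: 22.2
eef_pos: [0.4855, 0.1175, 0.2692]
orientation: [0.413, 0.881, 0.071, 0.22]
ft_force: [-0.8, -0.1, 0.2]
width: 0.703
gripper_force: 0.0
```

play_rows --steps '[6, 0, 0, 0, 0.149, 6, 0, 0, 0, 0.149, 6, 0, 0, 0, 0.149, 6, 0, 0, 0, 0.149, 6, 0, 0, 0, 0.149]'

```text
time: 22.7
eef_pos: [0.4855, 0.1175, 0.2692]
orientation: [0.705, 0.67, 0.146, 0.179]
ft_force: [0.2, -0.1, 0.1]
width: 0.703
gripper_force: 0.0
```

play_rows --steps '[6, 0, 0, 0, 0.149, 6, 0, 0, 0, 0.149, 6, 0, 0, 0, 0.149, 6, 0, 0, 0, 0.149, 6, 0, 0, 0, 0.149]'

```text
time: 23.2
eef_pos: [0.4855, 0.1175, 0.2692]
orientation: [0.901, 0.368, 0.201, 0.113]
ft_force: [0.3, -0.0, 0.2]
width: 0.704
gripper_force: 0.0
```

play_rows --steps '[6, 0, 0, 0, 0.149, 6, 0, 0, 0, 0.149, 6, 0, 0, 0, 0.149, 6, 0, 0, 0, 0.149, 6, 0, 0, 0, 0.149]'

```text
time: 23.7
eef_pos: [0.4855, 0.1175, 0.2692]
orientation: [0.973, 0.015, 0.229, 0.032]
ft_force: [-0.7, 1.3, 0.4]
width: 0.694
gripper_force: 0.0
```

play_rows --steps '[6, 0, 0, 0, 0.08, 6, 0, 0, 0, 0.08, 6, 0, 0, 0, 0, 6, 0, 0, 0, 0, 6, 0, 0, 0, 0]'

```text
time: 24.2
eef_pos: [0.4855, 0.1177, 0.2702]
orientation: [0.971, -0.059, 0.231, 0.015]
ft_force: [-1.6, -0.3, -0.6]
width: 0.703
gripper_force: 0.0
```

```bash
python3 - <<'E'
from h import *
m=go((.642,.209,.016),False);print(m.round(3)); go(np.array([.642,.209,.016])-.06*m[:,2],False)
E
```

```text
t 24.2 tcp [0.4855 0.1177 0.2702] shift cm [  1.42 -11.    29.18] norm 31.2 q [ 0.07  0.11  1.98 -0.16  0.59  1.88]
[[ 0.886 -0.122  0.447]
 [-0.109 -0.993 -0.056]
 [ 0.451  0.001 -0.893]]
t 24.2 tcp [0.4855 0.1177 0.2702] shift cm [  1.42 -11.    23.18] norm 25.7 q [ 0.07  0.11  1.98 -0.16  0.59  1.88]
```

play_rows --steps '[6, 0.5, -3.7, 0, 0, 6, 0.5, -3.7, 0, 0, 6, 0.4, -3.6, 0, 0, 6, 0, 0, 4, 0, 6, 0, 0, 4, 0]'

```text
time: 24.7
eef_pos: [0.5488, 0.2234, 0.2064]
orientation: [0.97, -0.058, 0.234, 0.013]
ft_force: [-0.1, -0.5, 0.1]
width: 0.703
gripper_force: 0.0
```

play_rows --steps '[6, 0, 0, 4, 0, 6, 0, 0, 4, 0, 6, 0, 0, 4, 0, 6, 0, 0, 3, 0, 6, 0, 0, 0, 0]'

```text
time: 25.2
eef_pos: [0.614, 0.2115, 0.0674]
orientation: [0.972, -0.06, 0.229, 0.016]
ft_force: [-0.5, -0.5, -0.1]
width: 0.705
gripper_force: 0.0
```

```bash
python3 - <<'E'
from h import *
m=go((.642,.209,.016),False)
E
```

```text
t 25.2 tcp [0.614  0.2115 0.0674] shift cm [ 0.23 -0.11  5.85] norm 5.9 q [ 0.24  0.66  1.82 -0.63  0.28  2.51]
```

play_rows --steps '[5.5, 0.1, 0, 2, 0, 5.5, 0.1, -0.1, 2, 0, 5.5, 0, 0, 1.2, 0, 5.5, 0, 0, 0.6, 0, 5.5, 0, 0, 0, 0]'

```text
time: 25.7
eef_pos: [0.6425, 0.2103, 0.0217]
orientation: [0.971, -0.06, 0.232, 0.014]
ft_force: [-0.4, 0.9, 0.0]
width: 0.649
gripper_force: 0.0
```

```bash
python3 - <<'E'
from h import *
m=go((.642,.209,.016),False);print(m.round(3))
E
```

```text
t 25.7 tcp [0.6425 0.2103 0.0217] shift cm [-0.28  0.13  0.49] norm 0.6 q [ 0.23  0.76  1.78 -0.77  0.22  2.64]
[[ 0.885 -0.123  0.448]
 [-0.109 -0.992 -0.056]
 [ 0.452  0.    -0.892]]
```

play_rows --steps '[5.5, -0.2, 0.1, 0.4, 0, 5.5, -0.1, 0, 0.2, 0, 3, 0, 0, 0, 0, 1.5, 0, 0, 0, 0, 1, 0, 0, 0, 0]'

```text
time: 26.2
eef_pos: [0.6424, 0.2093, 0.0146]
orientation: [0.971, -0.06, 0.232, 0.014]
ft_force: [-0.1, 0.1, -0.9]
width: 0.132
gripper_force: 0.0
```

play_rows --steps '[1, 0, 0, 0, 0, 1, 0, 0, 0, 0, 1, 0, 0, 0, 0, 1, 0, 0, 0, 0, 1, 0, 0, 0, 0]'

```text
time: 26.7
eef_pos: [0.6423, 0.2092, 0.0143]
orientation: [0.971, -0.06, 0.232, 0.014]
ft_force: [-0.4, -0.6, -0.6]
width: 0.118
gripper_force: 0.0
```

No contact, so the tips again stand higher than nominal, as at the knob. I'll open and step deeper while watching the force.

play_rows --steps '[5.5, 0, 0, 0, 0, 5.5, 0, 0, 0, 0, 5.5, 0, 0, 0, 0, 5.5, 0, 0, 0.5, 0, 5.5, 0, 0, 0, 0]'

```text
time: 27.2
eef_pos: [0.6447, 0.2088, 0.0093]
orientation: [0.971, -0.06, 0.231, 0.014]
ft_force: [-0.8, 0.5, -0.4]
width: 0.642
gripper_force: 0.0
```

play_rows --steps '[5.5, 0, 0, 0.4, 0, 5.5, 0, 0, 0, 0, 5.5, 0, 0, 0, 0, 5.5, 0, 0, 0, 0, 5.5, 0, 0, 0, 0]'

```text
time: 27.7
eef_pos: [0.6464, 0.2087, 0.0064]
orientation: [0.971, -0.06, 0.232, 0.014]
ft_force: [-0.3, 0.3, 0.6]
width: 0.646
gripper_force: 0.0
```

```bash
python3 - <<'E'
from h import *
m=go((.642,.209,.016),False)
from bench import bot
import cv2
print(bot.grasp_offset)
s=bot.read_camera("side")["color"]
cv2.imwrite("pics/p11.png",cv2.resize(s[225:300,170:270],(800,600),interpolation=cv2.INTER_CUBIC))
# coarse ascii of the region
o=bot.get_obs();print("tcp px (p11)",(proj("side",o["eef_pos"])[0]-[170,225])*8)
E
```

```text
t 27.7 tcp [0.6464 0.2087 0.0064] shift cm [ 0.05  0.02 -1.05] norm 1.1 q [ 0.22  0.79  1.77 -0.85  0.21  2.72]
0.0187
tcp px (p11) [275.63960985 278.22818212]
```

play_rows --steps '[3, 0, 0, 0, 0, 1.5, 0, 0, 0, 0, 1, 0, 0, 0, 0, 1, 0, 0, 0, 0, 1, 0, 0, 0, 0]'

```text
time: 28.25
eef_pos: [0.6474, 0.209, 0.0087]
orientation: [0.97, -0.06, 0.233, 0.014]
ft_force: [-4.3, -1.1, 11.4]
width: 0.121
gripper_force: 13.4
```

play_rows --steps '[5.5, 0, 0, -0.3, 0, 5.5, 0, 0, 0, 0, 5.5, 0, 0, 0, 0, 5.5, 0, 0, 0.6, 0, 5.5, 0, 0, 0.5, 0]'

```text
time: 28.75
eef_pos: [0.65, 0.2082, -0.0016]
orientation: [0.971, -0.06, 0.231, 0.014]
ft_force: [0.1, -0.1, -0.1]
width: 0.646
gripper_force: 0.0
```

play_rows --steps '[5.5, -0.1, 0, 0.4, 0, 5.5, 0, 0, 0, 0, 5.5, 0, 0, 0, 0, 5.5, 0, 0, 0, 0, 5.5, 0, 0, 0, 0]'

```text
time: 29.25
eef_pos: [0.6509, 0.2082, -0.0047]
orientation: [0.971, -0.06, 0.232, 0.014]
ft_force: [0.1, 0.1, 1.1]
width: 0.645
gripper_force: 0.0
```

play_rows --steps '[4, 0, 0, 0, 0, 2.5, 0, 0, 0, 0, 1.5, 0, 0, 0, 0, 1.5, 0, 0, 0, 0, 1.5, 0, 0, 0, 0]'

```text
time: 29.75
eef_pos: [0.6513, 0.2084, -0.0043]
orientation: [0.971, -0.06, 0.232, 0.014]
ft_force: [-0.4, 0.4, 3.5]
width: 0.261
gripper_force: 56.6
```

play_rows --steps '[1, 0, 0, 0, 0, 1, 0, 0, 0, 0, 1, 0, 0, 0, 0, 1, 0, 0, 0, 0, 1, 0, 0, 0, 0]'

```text
time: 30.25
eef_pos: [0.6513, 0.2084, -0.0043]
orientation: [0.971, -0.06, 0.232, 0.014]
ft_force: [-0.9, 0.7, 5.5]
width: 0.263
gripper_force: 56.7
```

Gripped: opening about 22 mm at 57 N. Lift.

play_rows --steps '[1, 0.2, 0, -0.5, 0, 1, 0.4, 0, -0.9, 0, 1, 0.4, 0, -0.9, 0, 1, 0, 0, 0, 0, 1, 0, 0, 0, 0]'

```text
time: 30.75
eef_pos: [0.6488, 0.208, 0.0194]
orientation: [0.971, -0.06, 0.231, 0.015]
ft_force: [0.1, 0.5, -1.5]
width: 0.265
gripper_force: 56.4
```

```bash
python3 - <<'E'
from bench import bot
import cv2,numpy as np
s=bot.read_camera("side")["color"];t=bot.read_camera("top")["color"]
k=np.zeros((600,800,3),np.uint8);k[:,:520]=cv2.resize(s[215:335,156:260],(520,600),interpolation=cv2.INTER_CUBIC);k[:420,520:]=cv2.resize(t[150:240,215:275],(280,420),interpolation=cv2.INTER_CUBIC);cv2.imwrite("pics/p12.png",k)
E
```

play_rows --steps '[1, 0, 0, -2, 0, 1, 0, 0, -3.5, 0, 1, 0, 0, -4, 0, 1, 0, 0, -4, 0, 1, 0, 0, -4, 0]'

```text
time: 31.35
eef_pos: [0.5695, 0.2177, 0.1765]
orientation: [0.971, -0.06, 0.23, 0.015]
ft_force: [1.2, -0.0, -1.6]
width: 0.259
gripper_force: 56.6
```

play_rows --steps '[1, 0, 0, -3.5, 0, 1, 0, 0, -2, 0, 1, 0, 0, 0, 0, 1, 0, 0, 0, 0, 1, 0, 0, 0, 0]'

```text
time: 31.85
eef_pos: [0.5459, 0.2206, 0.2236]
orientation: [0.971, -0.06, 0.23, 0.015]
ft_force: [0.4, 1.0, -2.3]
width: 0.262
gripper_force: 56.6
```

```bash
python3 - <<'E'
from h import *
m=go((.55,-.373,.2),False);print(m.round(3))
E
```

```text
t 31.85 tcp [0.5459 0.2206 0.2236] shift cm [ 5.81 58.85  5.65] norm 59.4 q [ 0.3   0.33  1.83 -0.35  0.57  2.25]
[[ 0.887 -0.123  0.445]
 [-0.11  -0.992 -0.057]
 [ 0.449  0.001 -0.894]]
```

play_rows --steps '[1, 0.29, 2.9, 0.28, 0, 1, 0.29, 2.9, 0.28, 0, 1, 0.29, 2.9, 0.28, 0, 1, 0.29, 3, 0.28, 0, 1, 0.29, 3, 0.28, 0]'

```text
time: 32.35
eef_pos: [0.547, 0.0713, 0.2174]
orientation: [0.971, -0.06, 0.23, 0.015]
ft_force: [0.2, -0.2, -0.7]
width: 0.264
gripper_force: 56.7
```

play_rows --steps '[1, 0.29, 2.9, 0.28, 0, 1, 0.29, 2.9, 0.28, 0, 1, 0.29, 2.9, 0.28, 0, 1, 0.29, 3, 0.28, 0, 1, 0.29, 3, 0.28, 0]'

```text
time: 32.85
eef_pos: [0.5479, -0.0771, 0.2116]
orientation: [0.971, -0.06, 0.23, 0.014]
ft_force: [0.5, 0.3, -1.1]
width: 0.266
gripper_force: 56.7
```

play_rows --steps '[1, 0.29, 2.9, 0.28, 0, 1, 0.29, 2.9, 0.28, 0, 1, 0.29, 2.9, 0.28, 0, 1, 0.29, 3, 0.28, 0, 1, 0.29, 3, 0.28, 0]'

```text
time: 33.35
eef_pos: [0.5487, -0.2253, 0.2054]
orientation: [0.971, -0.061, 0.23, 0.014]
ft_force: [0.9, 0.3, -1.4]
width: 0.262
gripper_force: 56.7
```

play_rows --steps '[1, 0.29, 2.9, 0.28, 0, 1, 0.29, 2.9, 0.28, 0, 1, 0.29, 2.9, 0.28, 0, 1, 0.29, 3, 0.28, 0, 1, 0.29, 3, 0.28, 0]'

```text
time: 33.85
eef_pos: [0.5496, -0.3734, 0.199]
orientation: [0.971, -0.061, 0.23, 0.013]
ft_force: [0.2, -0.1, -0.7]
width: 0.266
gripper_force: 56.7
```

```bash
python3 - <<'E'
from h import *
m=go((.612,-.373,.06),False);go((.612,-.373,.015),False);print(m.round(3))
from bench import bot
import cv2,numpy as np
s=bot.read_camera("side")["color"];t=bot.read_camera("top")["color"]
k=np.zeros((600,800,3),np.uint8);k[:300]=cv2.resize(s[100:220,200:360],(400,300),interpolation=cv2.INTER_CUBIC)[:, :400].repeat(1,1) if 0 else 0
k[:,:440]=cv2.resize(s[95:225,220:315],(440,600),interpolation=cv2.INTER_CUBIC);k[:450,440:]=cv2.resize(t[145:245,335:415],(360,450),interpolation=cv2.INTER_CUBIC)
cv2.imwrite("pics/p13.png",k)
E
```

```text
t 33.85 tcp [ 0.5496 -0.3734  0.199 ] shift cm [-0.7  -0.79 15.2 ] norm 15.2 q [-0.93  0.46  1.69  0.51  0.73  0.43]
t 33.85 tcp [ 0.5496 -0.3734  0.199 ] shift cm [-2.72 -0.78 19.22] norm 19.4 q [-0.93  0.46  1.69  0.51  0.73  0.43]
[[ 0.887 -0.124  0.445]
 [-0.112 -0.992 -0.054]
 [ 0.448 -0.002 -0.894]]
```

View pics/p13.png

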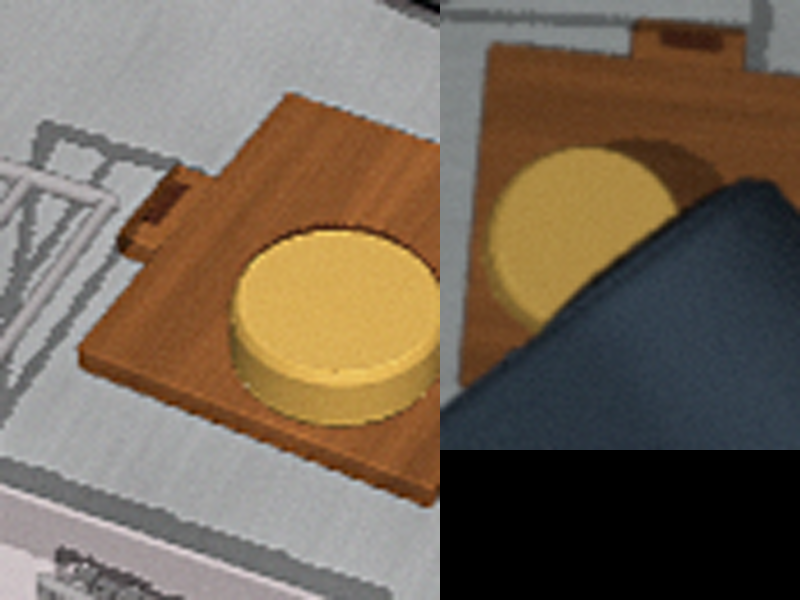

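p13 shows the cheese undisturbed on the board; the crop missed the trier, which is behind the arm. I'll lower in stages, watching the force.

play_rows --steps '[1, -0.14, -0.16, 3, 0, 1, -0.14, -0.16, 3, 0, 1, -0.14, -0.16, 3, 0, 1, -0.14, -0.16, 3, 0, 1, -0.14, -0.16, 3, 0]'

```text
time: 34.45
eef_pos: [0.612, -0.3706, 0.0613]
orientation: [0.971, -0.06, 0.23, 0.013]
ft_force: [-0.2, 0.3, -0.8]
width: 0.261
gripper_force: 56.9
```

play_rows --steps '[1, -0.4, 0, 0.9, 0, 1, -0.4, 0, 0.9, 0, 1, -0.4, 0, 0.9, 0, 1, -0.2, 0, 0.4, 0, 1, 0, 0, 0, 0]'

```text
time: 34.95
eef_pos: [0.6136, -0.3719, 0.0306]
orientation: [0.971, -0.06, 0.232, 0.014]
ft_force: [0.5, 0.7, -1.6]
width: 0.261
gripper_force: 56.9
```

```bash
python3 - <<'E'
from h import *
from bench import bot
m=go((.612,-.373,.015),False)
o=bot.get_obs();t=o["eef_pos"];img=bot.read_camera("side")["color"].mean(2)
a=np.arctan2(m[1,0],m[0,0]);u=np.array([np.cos(a),np.sin(a),0])
# level-trier prediction: handle centre = tcp-.027u, +.022 z; blade from -.067u to -.152u
for nm,off,zz in(("mid",-.067,.022),("tip",-.152,.015),("hend",.018,.022)):
    print(nm,proj("side",t+off*u+[0,0,zz])[0].round(1))
p=proj("side",t-.12*u+[0,0,.015])[0].astype(int)
np.set_printoptions(linewidth=250)
print(p);print(img[p[1]-20:p[1]+21:2,p[0]-28:p[0]+29:2].astype(int))
E
```

```text
t 34.95 tcp [ 0.6136 -0.3719  0.0306] shift cm [-0.84  0.13  1.33] norm 1.6 q [-0.84  0.77  1.67  0.75  0.45  0.21]
mid [307. 133.]
tip [329.4 142.9]
hend [285.  124.8]
[320 139]
[[ 86  36  39 106  69  19  24 183 171 165 164 163 166 167 159 159 153 109 106 106 110 109 110 108  37  20  23  27  27]
 [ 34  18  96  87  38  15 151 169 164 165 163 160 166 162 156 165 154 106 107 115 109 112 115 109  20  24  27  33  27]
 [  9  25  30  33  55  72  93  91 182 169 163 167 164 161 158 163 166  97 113 108 103 109 114 121  21  53  21  32  21]
 [ 13  29   7  19  36  99  92  97  91  94  85 177 170 159 163 158 162 151 109 112 111 113 113 116  58  25  27  28  33]
 [ 17  17   8  28  16  13  39 106  94  97  98  97 112  92 174 164 166 157 109 112 112 110 115 116  74  22  29  32  31]
 [ 17 120   6  13  17  25  13   8  42  93 100  94  90  95  81  90 165 182 106 115 114 114 114 111 110  30  25  27  29]
 [ 10  15   7   7  14  14  17  56 171  94  96  92  86  92  81  84  82  79  92 106 121 115 114 113 102  27  25  26  29]
 [ 89  52   4   2  14  16   4 139 106 109  91  89  90  83  88  90  84  89  76  50  44  7
[... 878 characters left out ...]
156 153 156 156 164 107  88  90  90  88  85  94  90  84  89  95  92  92  61  60  59  62  54  48  31  32]
 [150 154 154 155 156 154 154 156 154 141  91  94  94  88  95  91  90  91  95  88  90  52  60  61  56  52  55  35  29]
 [157 156 155 155 158 154 158 154 151 155 143  91  91  94  91  91  91 100  88  87  90  84  55  53  50  57  55  34  49]
 [155 152 155 158 154 153 157 157 154 158 162  61  92  95  91  92  95  97  82  83  85  82  57  48  52  55  36  82  19]
 [159 158 155 158 154 158 154 157 154 159 155 140  96  91  94  93  95  92  84  90  90  87  50  50  57  38  77 104  34]
 [156 153 155 158 156 160 154 156 159 157 158 156  81  89  94  97  87  89  86  86  86  88  42  50  53  53 116 103  27]]
```

Pixel readout shows the blade on the level-trier prediction: middle at (307,133), tip at (328,144). Final lowering.

play_rows --steps '[1, -0.2, 0, 0.4, 0, 1, -0.2, 0, 0.4, 0, 1, -0.1, 0, 0.2, 0, 1, 0, 0, 0, 0, 1, 0, 0, 0, 0]'

```text
time: 35.5
eef_pos: [0.6141, -0.3717, 0.0195]
orientation: [0.971, -0.06, 0.232, 0.014]
ft_force: [-0.9, -0.1, -0.4]
width: 0.269
gripper_force: 56.8
```

play_rows --steps '[1, -0.1, 0, 0.2, 0, 1, 0, 0, 0.1, 0, 1, 0, 0, 0, 0, 1, 0, 0, 0, 0, 1, 0, 0, 0, 0]'

```text
time: 36.0
eef_pos: [0.6146, -0.3718, 0.0164]
orientation: [0.971, -0.06, 0.232, 0.014]
ft_force: [1.0, -0.6, -1.5]
width: 0.263
gripper_force: 56.8
```

Not in contact yet, so a little lower.

play_rows --steps '[1, -0.05, 0, 0.15, 0, 1, 0, 0, 0, 0, 1, -0.05, 0, 0.1, 0, 1, 0, 0, 0, 0, 1, 0, 0, 0, 0]'

```text
time: 36.5
eef_pos: [0.6149, -0.372, 0.0148]
orientation: [0.971, -0.06, 0.232, 0.015]
ft_force: [-3.7, 1.3, 5.4]
width: 0.267
gripper_force: 57.7
```

Contact at 5 N. Release and withdraw.

play_rows --steps '[1, 0, 0, 0, 0, 3, 0, 0, 0, 0, 4, 0, 0, 0, 0, 5, 0, 0, 0, 0, 5, 0, 0, 0, 0]'

```text
time: 37.0
eef_pos: [0.6148, -0.3718, 0.0135]
orientation: [0.971, -0.06, 0.232, 0.014]
ft_force: [-0.4, 0.3, 0.2]
width: 0.587
gripper_force: 0.0
```

play_rows --steps '[5, 0, 0, -1, 0, 5, 0, 0, -3, 0, 5, 0, 0, -4, 0, 5, 0, 0, -4, 0, 5, 0, 0, -4, 0]'

```text
time: 37.5
eef_pos: [0.5419, -0.3626, 0.158]
orientation: [0.971, -0.06, 0.231, 0.014]
ft_force: [1.0, -0.3, -0.2]
width: 0.585
gripper_force: 0.0
```

play_rows --steps '[5, -2, 0, -4, 0, 5, -2, 0, -4, 0, 5, 0, 0, 0, 0, 5, 0, 0, 0, 0, 5, 0, 0, 0, 0]'

```text
time: 38.0
eef_pos: [0.4721, -0.3541, 0.2095]
orientation: [0.971, -0.06, 0.232, 0.014]
ft_force: [-0.1, 0.6, -0.0]
width: 0.587
gripper_force: 0.0
```

```bash
python3 - <<'E'
from h import *
from bench import bot
import cv2
np.set_printoptions(precision=3,suppress=True)
o=bot.get_obs();print(o["time"],o["eef_pos"],o["ft_force"],o["width"])
img=bot.read_camera("side")["color"];g=img.max(2)
# black handle on the board
p=proj("side",[.587,-.368,.05])[0].astype(int)
sub=np.zeros_like(g);sub[p[1]-22:p[1]+23,p[0]-28:p[0]+29]=1
m=((g<45)&(sub>0)).astype(np.uint8)
n,l,st,ce=cv2.connectedComponentsWithStats(m)
for i in range(1,n):
    if st[i,4]>25: print(st[i],[ray("side",q,.045) for q in cv2.boxPoints(cv2.minAreaRect(np.argwhere(l==i)[:,::-1].astype(np.float32)))])
print("pred",p)
# cheese: yellow centroid vs start image
a=cv2.imread("pics/side0.png");a=cv2.resize(a,(560,420),interpolation=cv2.INTER_AREA)
for im in(a,img):
    h=cv2.cvtColor(im,cv2.COLOR_BGR2HSV);k=(cv2.inRange(h,(18,110,110),(32,255,255))>0);k[:110]=0;k[200:]=0;k[:,:250]=0;k[:,330:]=0
    y,x=np.nonzero(k);print("cheese px",x.mean(),y.mean(),len(x))
E
```

```text
38.0 [ 0.472 -0.354  0.21 ] [-0.056  0.608 -0.035] 0.5867545635186843
[284 124  23  17 193] [array([ 0.629, -0.348,  0.045]), array([ 0.634, -0.392,  0.045]), array([ 0.553, -0.377,  0.045]), array([ 0.55 , -0.333,  0.045])]
pred [296 129]
cheese px 292.54018691588783 165.5308411214953 1605
cheese px 292.53362391033625 165.52739726027397 1606
```

```bash
python3 -c "
from bench import bot
print(bot.close_job())"
```

```text
the job is handed in; nothing more can be done
None
```

The job is handed in (verdict not shown): the trier lies released on the clear half of the board, the rack and plate stand in the tub either side of where it lay, and the cheese has not moved; the arm finished at 38 s of the 72 s allowed.

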